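# Dry-stack two lamp feet

## Task

Dry-stack the two lamp feet: on the round plinth stand the large round block with the small round block on top of it, and on the square plinth the large square block with the small square block on top. Centre every block over its plinth's bore, line the edges of the square blocks up with the edges of the square plinth, and let go of everything. Leave the oblong offcut, the three-sided offcut and the hammer where they lie.

Things in the scene. Friction and masses are not known exactly. Their poses are not given: they have to be found in the camera images.
- round_plinth_top (a point): The round lamp plinth: a round disc 100 mm in diameter, 18 mm thick, of dark wood, fixed flat to the bench, so it cannot shift. A black dot 10 mm wide drawn in the middle of its top marks the cable bore (no real hole). This point is the centre of its flat top face, 18 mm above the bench; z up.
- square_plinth_top (a point): The square lamp plinth: a square board 100 by 100 mm, 18 mm thick, of dark wood, fixed flat to the bench, so it cannot shift. A black dot 10 mm wide drawn in the middle of its top marks the cable bore (no real hole). This point is the centre of its flat top face, 18 mm above the bench; z up, x and y square to its edges.
- large_round_center (a point): The large round block: a loose disc (a plain cylinder), 60 mm in diameter and 40 mm high, of pale plain wood, about 76 g, standing on the bench. A black dot 10 mm wide drawn in the middle of its top marks the cable bore (no real hole). This point is its centre, half-way up (20 mm above its underside); z up, the yaw does not matter.
- small_round_center (a point): The small round block: a loose disc (a plain cylinder), 40 mm in diameter and 40 mm high, of pale plain wood, about 36 g, standing on the bench. A black dot 10 mm wide drawn in the middle of its top marks the cable bore (no real hole). This point is its centre, half-way up (20 mm above its underside); z up, the yaw does not matter.
- large_square_center (a point): The large square block: a loose square block, 60 by 60 mm in plan with upright faces and 40 mm high, of pale plain wood, about 95 g, standing on the bench. A black dot 10 mm wide drawn in the middle of its top marks the cable bore (no real hole). This point is its centre, half-way up (20 mm above its underside); z up, x and y square to its side faces.
- small_square_center (a point): The small square block: a loose square block, 40 by 40 mm in plan with upright faces and 40 mm high, of pale plain wood, about 45 g, standing on the bench. A black dot 10 mm wide drawn in the middle of its top marks the cable bore (no real hole). This point is its centre, half-way up (20 mm above its underside); z up, x and y square to its side faces.
- oblong_offcut_center (a point): Bystander: a loose oblong offcut of pale wood, 90 by 28 mm and 30 mm high, its length along its x. This point is its centre, 15 mm above the bench.
- triangle_offcut_center (a point): Bystander: a loose three-sided offcut of pale wood, a flat prism with 73 mm sides and 30 mm high. This point is its centre (42 mm from each corner), 15 mm above the bench.
- hammer_grip (a point): Bystander: a hammer lying beyond the blocks at the far edge of the work, 0.26 m long and 27 mm high, lying across the far side with its 80 mm wide head to the left as the robot sees it. This point is on its handle, 65 mm from the head.
Not all that is in view belongs to the job. Leave any blue or green look-alike of the part that bears small_round_center alone. What is shaped like the part that bears large_square_center but green is not meant.

How it is judged:
By the outcome, as a careful person would: the job done as asked, in the order asked, and still so for the second after the job is handed in, with the robot touching nothing.
It also fails if it takes over 104 s, if anything falls off the work surface, if the arm or the gripper's body presses on something with over 40 N, if the wrist force passes 120 N, or if a joint passes its speed limit or range.

## Robot

A 6-joint arm with a two-finger parallel gripper is mounted at the origin on the work surface. World frame = base frame: x ahead of the robot, y to its left, z up, the work surface at z = 0. Lengths are in m, angles in rad, forces in N, time in s.
With the tool pointing down it reaches from about 0.35 to 0.8 m from the base axis. Payload 7.3 kg.
Tool frame: the origin (TCP) lies midway between the tips of the shut fingers; the grasp point (between the pads) lies 19 mm behind it (ctrl.grip_depth is the distance from the TCP to the grasp point, in m); y points along the fingers, x is the direction in which the jaws open and shut, and the axes are right-handed (so a half turn about y gives the same grasp; the last joint's range is limited). The gripper opens to 85 mm and grips with 20 to 120 N. Pads are 22 mm wide; open, the fingers measure 114 mm over their backs; the gripper's body (76 mm by 85 mm) begins 54 mm behind the grasp point. The pads swing forward as they close: fully open they stand 13 mm farther back than shut.
Start: joints at [1.203, 0.342, 1.524, -0, 1.275, -0.146], TCP at [0.115, 0.512, 0.231] pointing down, gripper open.
Joint ranges: [-2.53, 2.53], [-0.77, 2.02], [0.04, 2.7], [-1, 4.14], [0.28, 2.66], [-3.11, 3.11]. Speed limits (rad/s): [2.57, 2.57, 3.14, 3.14, 3.14, 3.14].

## Interface

Orientations are given as a 3x3 rotation matrix whose columns are the frame's x, y, z axes.
In Python, from workcell import state, grab_frame, ctrl gives the robot as it stands.
- The arm moves only by the shell command python3 -m pendant 'ROWS' [FORCE]. ROWS is JSON, a list of rows, each an object with "dr": the turn, a rotation vector about the tool's x, y, z in rad, a list of three; "offset": the shift along the tool's x, y, z in cm, a list of three; "grip": the finger opening in cm, from 0 to 8.54. In form: [{"dr": [ax, ay, az], "offset": [x, y, z], "grip": grip}, ...]. A call has 1 to 8 rows; each row is the pose to reach, as a shift and turn from the pose commanded when the call began, along the tool's axes at that moment; what a row does not reach only later rows make up. A row lasts 1/10 s, in which the tool goes at most 50 mm and 8.59 degrees, less where a joint would pass 70% of its speed; a pose out of reach is approached as far as the arm can. A call with a gripper value outside its range is refused whole. The fingers move at their own pace and stop on an object; FORCE is the grip in N (left out, the last holds). Time passes only in rows, so rows that repeat a pose let the fingers close. It gives the time, the measured TCP pose, the force and the opening at its end, in the units of the state.
- state(): the state, without advancing time (a new reading comes with each control period).
- grab_frame(name): name is "scene" or "side" or "wrist"; returns a dict with "image" (384x512x3 uint8, red, green, blue), "K" (3x3 intrinsics, pixels), "world_from_camera" (4x4, takes a point from camera to world coordinates). Camera axes: x right, y down, z forward; pixel columns grow to the right and rows downward; lengths in m; the calibration is good to about 2 mm. A picture is of the moment at which its call begins. There is no depth.
- ctrl.job_done(): hands the job in, once; it reports no verdict.
The state is a dict: "clock": time; "q": joint angles; "qd": joint speeds; "effort": joint torques, N m; "tool_pos": TCP position; "tool_rot": TCP orientation; "wrist_force": force on the tool from outside, world axes, zero at the start; "wrist_torque": the same for the moment, N m; "opening": finger opening in m.
Only numpy, scipy, OpenCV 4.12 (cv2) and the standard library are available. Lean on these libraries where they do the work, as an engineer would, in place of code of your own. Each camera call takes 0.05 s, during which the arm holds its last target.

## Working session

There is one attempt and no reset: what is moved stays moved. The work goes in short steps, Python scripts to look and compute and a shell command to move; the robot and the scene stay as the last step left them, time stands still between calls to the robot, and variables do not carry over. Pictures are saved under pics/ and viewed, and the job is handed in when it is done.

```bash
mkdir -p pics; ls; python3 - <<'E'
from workcell import state, grab_frame, ctrl
import cv2, numpy as np
print(state()); print(ctrl.grip_depth)
for n in ("scene","side","wrist"):
    f=grab_frame(n); cv2.imwrite(f"pics/{n}0.png",cv2.cvtColor(f["image"],cv2.COLOR_RGB2BGR)); print(n,f["K"].tolist(),np.round(f["world_from_camera"],4).tolist())
    np.savez(f"{n}0.npz",**f)
E
```

```text
pics
{'clock': 0.0, 'q': array([ 1.20301844e+00,  3.42708995e-01,  1.52503188e+00, -2.52896466e-05,
        1.27543032e+00, -1.46006889e-01]), 'qd': array([-0.00027724,  0.00087506,  0.00138125,  0.00078167,  0.0001881 ,
        0.00214171]), 'effort': array([-1.92882610e-03, -4.33702433e+01, -2.45996350e+01, -3.58130319e-04,
        8.06070690e-03,  3.03778234e-05]), 'tool_pos': array([0.11531495, 0.51175016, 0.23062791]), 'tool_rot': array([[ 2.19949966e-01, -5.44976430e-04, -9.75511002e-01],
       [ 9.75509899e-01, -1.48168056e-03,  2.19950545e-01],
       [-1.56526355e-03, -9.99998754e-01,  2.05734313e-04]]), 'wrist_force': array([-0.36359178,  0.20139886, -0.36010139]), 'wrist_torque': array([ 0.00531503,  0.00802898, -0.0231817 ]), 'opening': 0.0848932154664895}
0.0187
scene [[373.85231688489677, 0.0, 254.29245327039882], [0.0, 373.85231688489677, 193.62769698114312], [0.0, 0.0, 1.0]] [[-0.477, 0.7125, -0.5146, 1.1234], [0.8788, 0.3751, -0.2951, 0.3033], [-0.0173, -0.593, -0.805, 0.8119], [0.0, 0.0, 0.0, 1.0]]
side [[445.06582459186063, 0.0, 260.4092168875183], [0.0, 445.06582459186063, 203.18683137858747], [0.0, 0.0, 1.0]] [[-0.927, -0.2791, 0.2506, 0.2887], [-0.3747, 0.6569, -0.6543, 0.8211], [0.018, -0.7004, -0.7135, 0.9754], [0.0, 0.0, 0.0, 1.0]]
wrist [[286.81621423409825, 0.0, 254.61511181638824], [0.0, 286.81621423409825, 189.59668761886238], [0.0, 0.0, 1.0]] [[0.219, 0.9412, 0.2572, 0.0502], [0.9757, -0.2111, -0.0583, 0.5262], [-0.0005, 0.2638, -0.9646, 0.3738], [0.0, 0.0, 0.0, 1.0]]
```

View images.

View pics/scene0.png

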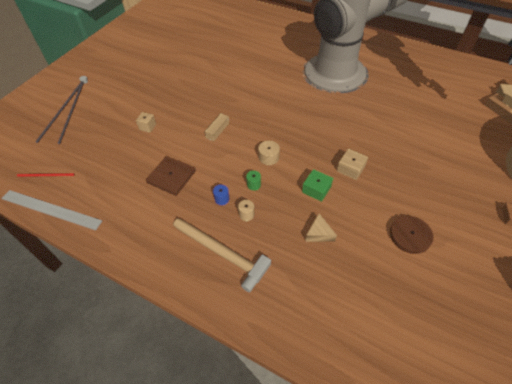

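View pics/side0.png

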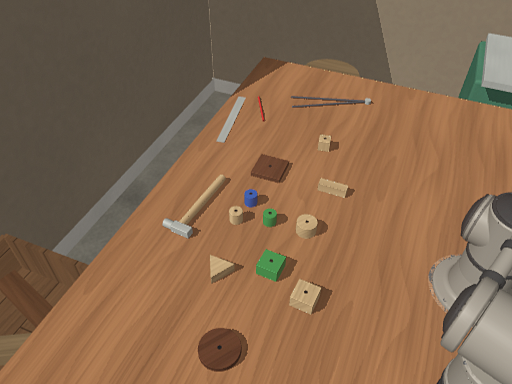

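View pics/wrist0.png

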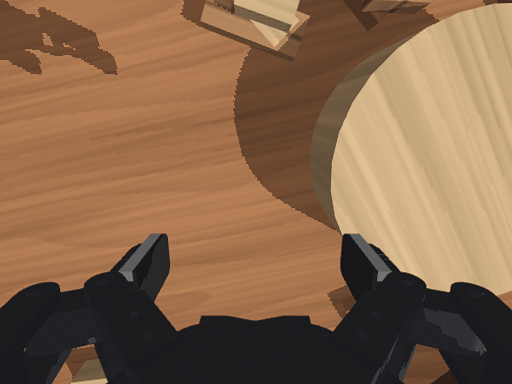

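```bash
cat > h.py <<'E'
import numpy as np, cv2
from workcell import state, grab_frame, ctrl
def load(n): return dict(np.load(n))
def p2w(f,u,v,z):
    K=f["K"];T=f["world_from_camera"]
    d=T[:3,:3]@np.linalg.solve(K,[u,v,1.]);o=T[:3,3]
    return o+d*(z-o[2])/d[2]
def w2p(f,p):
    T=np.linalg.inv(f["world_from_camera"]);c=T[:3,:3]@np.asarray(p)+T[:3,3];q=f["K"]@c;return q[:2]/q[2]
def crop(f,x0,y0,x1,y1,s,name):
    im=cv2.cvtColor(f["image"],cv2.COLOR_RGB2BGR)[y0:y1,x0:x1]
    cv2.imwrite("pics/"+name,cv2.resize(im,None,fx=s,fy=s,interpolation=cv2.INTER_CUBIC))
def dots(f,th=70,amin=4,amax=400):
    g=f["image"].max(axis=2).astype(np.uint8)
    n,l,s,c=cv2.connectedComponentsWithStats((g<th).astype(np.uint8))
    return [(np.round(c[i],2).tolist(),int(s[i,4])) for i in range(1,n) if amin<=s[i,4]<=amax]
E
python3 - <<'E'
from h import *
a=load("scene0.npz");b=load("side0.npz")
crop(a,130,100,290,220,5,"sc1.png");crop(a,220,130,440,260,3.6,"sc2.png")
crop(b,190,120,350,240,5,"sd1.png");crop(b,190,200,350,370,3.5,"sd2.png")
for f in(a,b):
    print([d for d in dots(f,45) if d[1]<60])
E
```

```text
[([325.5, 13.0], 4), ([482.06, 19.09], 32), ([328.0, 17.6], 5), ([476.0, 18.5], 4), ([328.11, 21.0], 9), ([333.75, 35.0], 4), ([326.17, 39.5], 6), ([510.08, 43.54], 13), ([509.57, 57.29], 14), ([50.8, 257.9], 10), ([40.8, 257.4], 5), ([48.65, 263.18], 34)]
[([305.5, 291.5], 4), ([218.88, 346.88], 8)]
```

View pics/sc1.png

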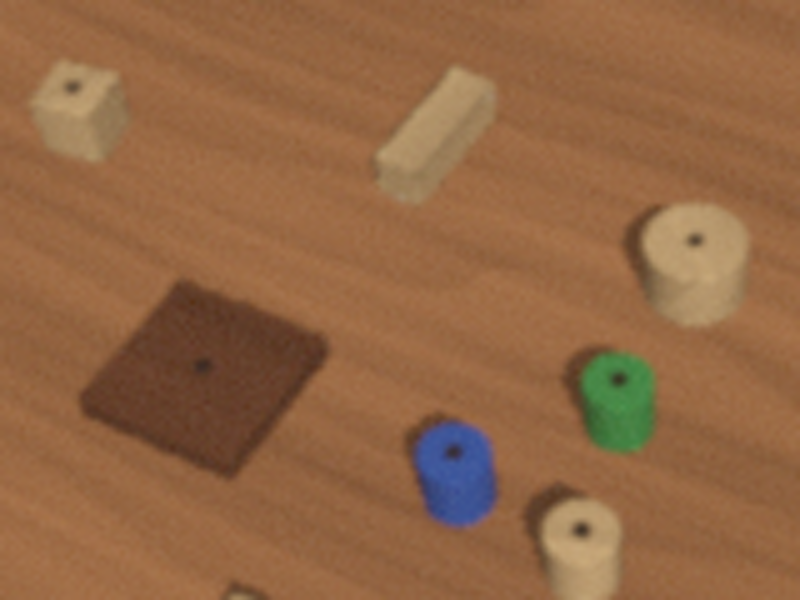

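View pics/sc2.png

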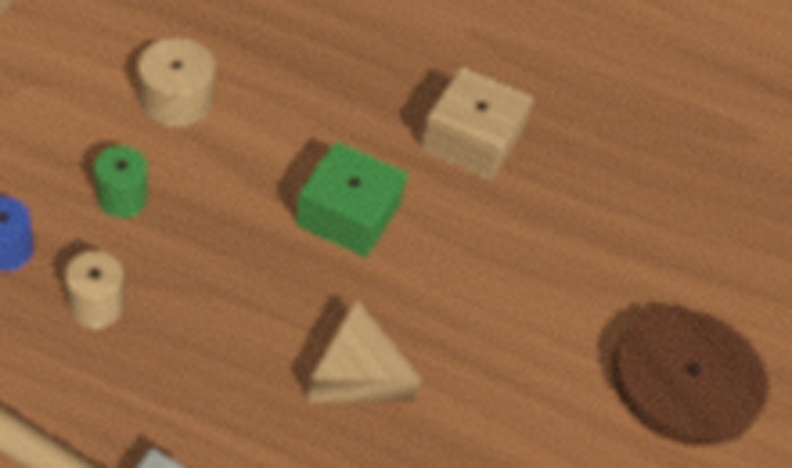

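View pics/sd1.png

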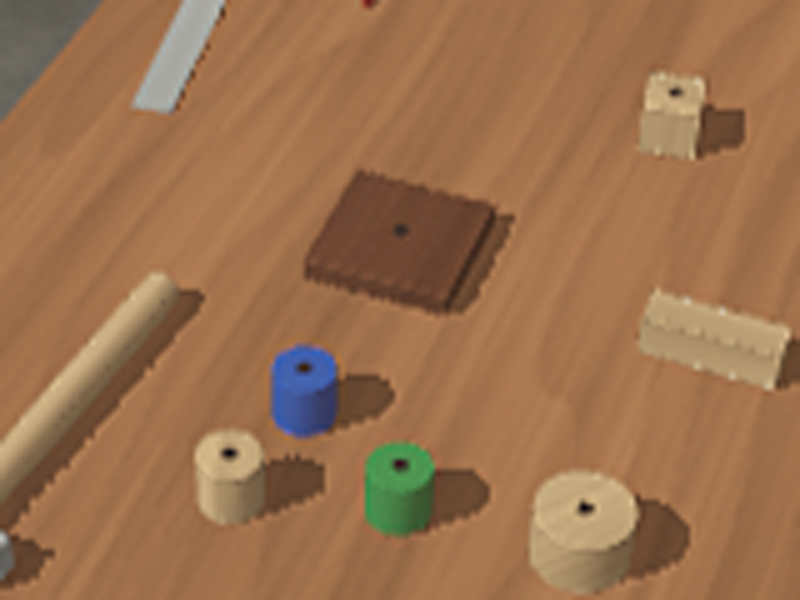

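View pics/sd2.png

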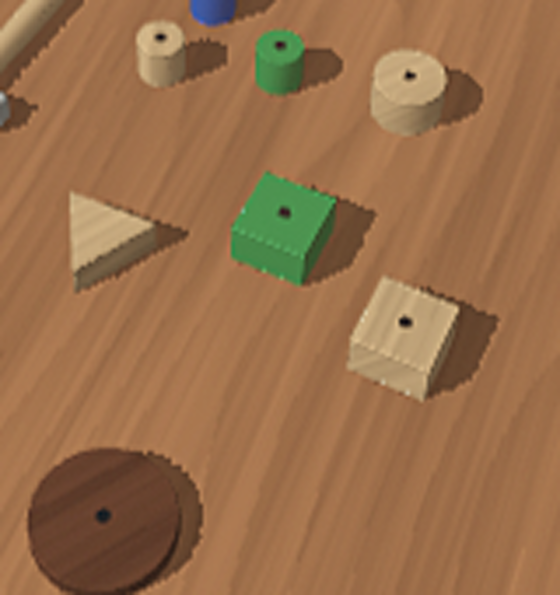

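```bash
cat >> h.py <<'E'
def refine(f,u,v,r=4):
    g=f["image"].astype(float).sum(2);u0,v0=int(round(u)),int(round(v))
    p=g[v0-r:v0+r+1,u0-r:u0+r+1];bg=np.median(p);w=np.clip(bg*0.75-p,0,None)
    yy,xx=np.mgrid[-r:r+1,-r:r+1];w=w*((xx**2+yy**2)<=r*r)
    return u0+(w*xx).sum()/w.sum(),v0+(w*yy).sum()/w.sum()
E
python3 - <<'E'
from h import *
a=load("scene0.npz");b=load("side0.npz")
A=lambda x0,y0,s,x,y:(x0+(x+.5)/s-.5,y0+(y+.5)/s-.5)
P={"rp":(A(220,130,3.6,692,369),A(190,200,3.5,103,516),.018),
"sp":(A(130,100,5,203,366),A(190,120,5,400,230),.018),
"LR":(A(130,100,5,695,240),A(190,120,5,585,508),.04),
"SR":(A(130,100,5,581,530),A(190,120,5,230,453),.04),
"LS":(A(220,130,3.6,481,106),A(190,200,3.5,405,322),.04),
"SS":(A(130,100,5,72,87),A(190,120,5,676,92),.04),
"gR":(A(130,100,5,619,380),A(190,120,5,400,464),.04),
"bR":(A(130,100,5,454,452),A(190,120,5,304,368),.04),
"gS":(A(220,130,3.6,354,182),A(190,200,3.5,284,212),.04)}
for k,(x,y,z) in P.items():
    x2=refine(a,*x,3);y2=refine(b,*y,3)
    pa,pb=p2w(a,*x2,z),p2w(b,*y2,z)
    print(k,np.round(x,1),np.round(x2,1),np.round(y,1),np.round(y2,1),np.round(pa[:2]*1e3,1),np.round(pb[:2]*1e3,1),"r",round(np.hypot(*pa[:2]),3))
E
```

```text
rp [411.9 232.1] [412.  232.2] [219.1 347.1] [219.  346.8] [539.7 407.1] [539.9 406.7] r 0.676
sp [170.2 172.8] [170. 173.] [269.6 165.6] [269.6 165.5] [ 662.2 -227.7] [ 662.3 -229.8] r 0.7
LR [268.6 147.6] [268.5 147.6] [306.6 221.2] [306.6 221.1] [469.6 -21.1] [469.6 -21.8] r 0.47
SR [245.8 205.6] [245.9 205.5] [235.6 210.2] [235.4 210.2] [672.3  19.3] [673.4  18.1] r 0.673
LS [353.2 159.1] [353.3 159. ] [305.4 291.6] [305.3 291.5] [400.3 204. ] [400.5 203.5] r 0.449
SS [144. 117.] [144.1 117. ] [324.8 138. ] [324.6 137.9] [ 531.7 -414.9] [ 531.5 -416.3] r 0.674
gR [253.4 175.6] [253.4 175.5] [269.6 212.4] [269.6 212.4] [578.3 -10.5] [578.9 -12.5] r 0.578
bR [220.4 190. ] [220.2 189.8] [250.4 193.2] [250.3 193.1] [660.3 -63.6] [661.3 -64.2] r 0.663
gS [318.  180.2] [317.9 180.3] [270.8 260.2] [270.9 260.2] [514.  147.2] [513.6 146.4] r 0.535
```

```bash
cat >> h.py <<'E'
from scipy.spatial.transform import Rotation as Rn
def plan(p,yaw_deg,settle=True):
    """offset(cm) & dr to bring TCP to p (m) with jaw yaw (deg, mod 180)"""
    s=state();R=s["tool_rot"];c=s["tool_pos"]
    cur=np.degrees(np.arctan2(R[1,0],R[0,0]));y=yaw_deg
    while y-cur>90:y-=180
    while y-cur<-90:y+=180
    t=np.radians(y);X=np.array([np.cos(t),np.sin(t),0]);Y=np.array([0,0,-1.]);Z=np.cross(X,Y)
    Rt=np.c_[X,Y,Z]
    print("clock %.2f pos %s yaw %.2f open %.1fmm F %s q1 %.2f q6 %.2f"%(s["clock"],np.round(c*1e3,1),cur,s["opening"]*1e3,np.round(s["wrist_force"],1),s["q"][0],s["q"][5]))
    print(" offset cm",np.round(R.T@(np.asarray(p)-c)*100,2).tolist()," dr",np.round(Rn.from_matrix(R.T@Rt).as_rotvec(),4).tolist())
def yawfit(f,c,z,size,span=range(-45,45)):
    g=cv2.GaussianBlur(f["image"].astype(np.float32),(0,0),0.7)
    out=[]
    for d in np.arange(-45,45,1.):
        t=np.radians(d);R=np.array([[np.cos(t),-np.sin(t)],[np.sin(t),np.cos(t)]]);sc=0
        for k in range(4):
            a=k*np.pi/2;n=np.array([np.cos(a),np.sin(a)]);m=np.array([-n[1],n[0]])
            for w in np.linspace(-.8,.8,25)*size/2:
                pi=w2p(f,[*(c+R@(n*(size/2-.003)+m*w)),z]);po=w2p(f,[*(c+R@(n*(size/2+.003)+m*w)),z])
                q=[cv2.remap(g,np.float32([[x[0]]]),np.float32([[x[1]]]),cv2.INTER_LINEAR)[0,0] for x in(pi,po)]
                sc+=np.abs(q[0]-q[1]).sum()
        out.append((sc/100,d))
    out.sort(reverse=True);return [(round(float(s),1),float(d)) for s,d in out[:4]]
E
python3 - <<'E'
from h import *
a=load("scene0.npz");b=load("side0.npz")
for k,c,z,s in(("sp",(.6622,-.2288),.018,.1),("LS",(.4004,.2038),.04,.06),("SS",(.5316,-.4156),.04,.04)):
    for f in(a,b): print(k,yawfit(f,np.array(c),z,s))
plan([.35,.30,.22],90)
w=load("wrist0.npz")
for z in(0,.1,.2): print(z,p2w(w,330,150,z).round(3),p2w(w,512,5,z).round(3),p2w(w,490,293,z).round(3))
E
```

```text
sp [(38.7, 2.0), (38.6, 1.0), (38.5, 3.0), (38.4, 0.0)]
sp [(49.0, 1.0), (48.8, 0.0), (48.5, 2.0), (47.9, -1.0)]
LS [(81.1, -3.0), (81.1, -4.0), (80.8, -2.0), (80.6, -5.0)]
LS [(139.7, -5.0), (139.3, -4.0), (139.0, -6.0), (138.0, -3.0)]
SS [(45.4, 9.0), (45.3, 10.0), (45.3, 11.0), (45.3, 8.0)]
SS [(82.2, 9.0), (82.2, 8.0), (82.1, 10.0), (82.0, 11.0)]
clock 0.15 pos [115.4 511.9 230.8] yaw 77.29 open 85.2mm F [0.9 0.1 0.8] q1 1.20 q6 -0.15
 offset cm [-15.51, 1.09, -27.55]  dr [-0.0003, -0.2218, -0.0011]
0 [0.119 0.611 0.   ] [0.   0.84 0.  ] [0.384 0.813 0.   ]
0.1 [0.101 0.588 0.1  ] [0.014 0.756 0.1  ] [0.295 0.736 0.1  ]
0.2 [0.082 0.566 0.2  ] [0.027 0.672 0.2  ] [0.205 0.659 0.2  ]
```

```bash
python3 -m pendant '[{"dr":[0,0,0],"offset":[-4,0,-4],"grip":8.5},{"dr":[0,-0.1,0],"offset":[-8,0.5,-12],"grip":8.5},{"dr":[0,-0.222,0],"offset":[-15.5,1,-27.5],"grip":8.5},{"dr":[0,-0.222,0],"offset":[-15.5,1,-27.5],"grip":8.5},{"dr":[0,-0.222,0],"offset":[-15.5,1,-27.5],"grip":8.5},{"dr":[0,-0.222,0],"offset":[-15.5,1,-27.5],"grip":8.5},{"dr":[0,-0.222,0],"offset":[-15.5,1,-27.5],"grip":8.5},{"dr":[0,-0.222,0],"offset":[-15.5,1,-27.5],"grip":8.5}]' 30
python3 -c "
from h import *
plan([.43,-.0215,.2],90)"
```

```text
clock: 0.95
tool_pos: [0.3515, 0.2987, 0.2209]
tool_rot: [[0.004, -0.0, -1.0], [1.0, -0.001, 0.004], [-0.001, -1.0, 0.0]]
wrist_force: [-1.3, -0.3, 0.2]
opening: 0.085
clock 0.95 pos [351.5 298.7 220.9] yaw 89.76 open 85.0mm F [-1.3 -0.3  0.2] q1 0.54 q6 -1.03
 offset cm [-31.98, 2.11, -7.99]  dr [-0.0002, -0.0042, -0.0006]
```

```bash
python3 -m pendant '[{"dr":[0,0,0],"offset":[-32,4,-11.9],"grip":8.5},{"dr":[0,0,0],"offset":[-32,4,-11.9],"grip":8.5},{"dr":[0,0,0],"offset":[-32,4,-11.9],"grip":8.5},{"dr":[0,0,0],"offset":[-32,4,-11.9],"grip":8.5},{"dr":[0,0,0],"offset":[-32,4,-11.9],"grip":8.5},{"dr":[0,0,0],"offset":[-32,7,-11.9],"grip":8.5},{"dr":[0,0,0],"offset":[-32,9,-11.9],"grip":8.5},{"dr":[0,0,0],"offset":[-32,9,-11.9],"grip":8.5}]' 30
python3 -c "
from h import *
plan([.4696,-.0215,.002],90)
f=grab_frame('wrist');np.savez('w1.npz',**f);crop(f,0,0,512,384,1.5,'w1.png')
"
```

```text
clock: 1.75
tool_pos: [0.468, -0.0211, 0.1286]
tool_rot: [[0.002, -0.004, -1.0], [1.0, 0.001, 0.002], [0.001, -1.0, 0.004]]
wrist_force: [-0.0, 0.4, -1.3]
opening: 0.0849
clock 1.75 pos [468.  -21.1 128.6] yaw 89.87 open 84.9mm F [-0.   0.4 -1.3] q1 -0.21 q6 -1.78
 offset cm [-0.04, 12.66, -0.21]  dr [-0.0039, -0.0024, 0.0007]
```

View pics/w1.png

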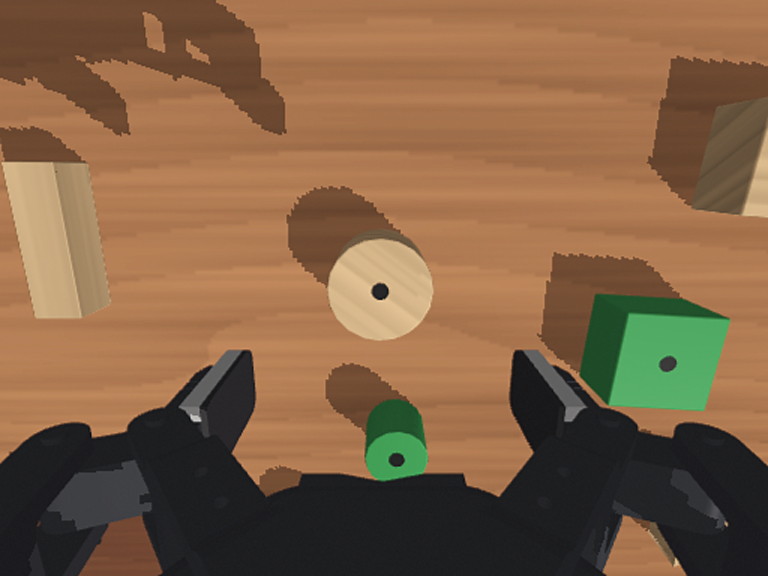

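```bash
python3 -c "
from h import *
f=load('w1.npz');u=refine(f,253,193.5,9);print(u,p2w(f,*u,.04).round(4))
plan([.4696,-.0215,.002],90)
"
```

```text
(np.float64(253.09872922776148), np.float64(193.93206256109482)) [ 0.4681 -0.0226  0.04  ]
clock 1.80 pos [467.9 -20.8 128.6] yaw 89.87 open 85.1mm F [ 1.  -1.8 -0.4] q1 -0.21 q6 -1.78
 offset cm [-0.08, 12.66, -0.23]  dr [-0.0045, -0.0022, 0.0009]
```

```bash
python3 -m pendant '[{"dr":[0,0,0],"offset":[-0.08,5,-0.15],"grip":8.5},{"dr":[-0.004,0,0],"offset":[-0.08,9,-0.17],"grip":8.5},{"dr":[-0.004,-0.002,0],"offset":[-0.08,11.5,-0.17],"grip":8.5},{"dr":[-0.004,-0.002,0],"offset":[-0.08,12.6,-0.17],"grip":8.5},{"dr":[-0.004,-0.002,0],"offset":[-0.08,12.6,-0.17],"grip":8.5},{"dr":[-0.004,-0.002,0],"offset":[-0.08,12.6,-0.17],"grip":8.5}]' 30
python3 -c "
from h import *
plan([.4690,-.0217,.002],90)"
```

```text
clock: 2.4
tool_pos: [0.4713, -0.0196, 0.0065]
tool_rot: [[-0.003, 0.006, -1.0], [1.0, -0.0, -0.003], [-0.0, -1.0, -0.006]]
wrist_force: [-0.3, 0.5, -0.7]
opening: 0.0851
clock 2.40 pos [471.3 -19.6   6.5] yaw 90.18 open 85.1mm F [-0.3  0.5 -0.7] q1 -0.20 q6 -1.78
 offset cm [-0.21, 0.45, 0.23]  dr [0.0059, 0.0032, -0.0002]
```

```bash
python3 -m pendant '[{"dr":[0,0,0],"offset":[0,0,0],"grip":8.5},{"dr":[0,0,0],"offset":[0,0,0],"grip":8.5},{"dr":[0,0,0],"offset":[0,0,0],"grip":8.5}]' 30
python3 -c "
from h import *
plan([.4690,-.0217,.002],90)
f=grab_frame('wrist');np.savez('w1.npz',**f);crop(f,0,0,512,384,1.5,'w2.png')
plan([.4690,-.0217,.002],90)"
```

```text
clock: 2.7
tool_pos: [0.4709, -0.0204, 0.0061]
tool_rot: [[-0.002, 0.006, -1.0], [1.0, -0.0, -0.002], [-0.0, -1.0, -0.006]]
wrist_force: [0.3, -0.2, -0.6]
opening: 0.0848
clock 2.70 pos [470.9 -20.4   6.1] yaw 90.12 open 84.8mm F [ 0.3 -0.2 -0.6] q1 -0.21 q6 -1.78
 offset cm [-0.13, 0.41, 0.19]  dr [0.0056, 0.0021, -0.0002]
clock 2.75 pos [470.8 -20.4   5.9] yaw 90.12 open 85.6mm F [-0.   0.3 -0.7] q1 -0.21 q6 -1.78
 offset cm [-0.13, 0.39, 0.18]  dr [0.0052, 0.0021, -0.0001]
```

View pics/w2.png

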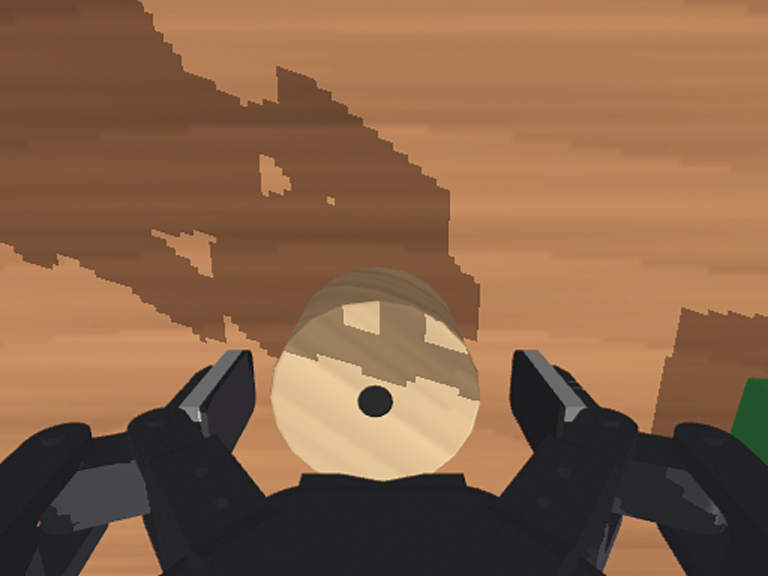

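```bash
python3 -c "
from h import *
f=load('w1.npz');u=refine(f,250,267,14);print(u,p2w(f,*u,.04).round(4))
s=state();
for dz in (0.019,.03): print(w2p(f,s['tool_pos']+[0,0,dz]))
"
```

```text
(np.float64(249.87826549210206), np.float64(267.2962636695018)) [ 0.4682 -0.0227  0.04  ]
[255.22176488 255.47933871]
[255.28003769 267.67822133]
```

```bash
python3 -m pendant '[{"dr":[0.005,0,0],"offset":[-0.18,0.3,0.2],"grip":8.5},{"dr":[0.005,0,0],"offset":[-0.18,0.3,0.2],"grip":8.5},{"dr":[0.005,0,0],"offset":[-0.18,0.3,0.2],"grip":5.5},{"dr":[0.005,0,0],"offset":[-0.18,0.3,0.2],"grip":5.5},{"dr":[0.005,0,0],"offset":[-0.18,0.3,0.2],"grip":5.5},{"dr":[0.005,0,0],"offset":[-0.18,0.3,0.2],"grip":5.5},{"dr":[0.005,0,0],"offset":[-0.18,0.3,0.2],"grip":5.5},{"dr":[0.005,0,0],"offset":[-0.18,0.3,0.2],"grip":5.5}]' 30
python3 -c "
from h import *
plan([.54,.407,.12],90)
f=grab_frame('wrist');np.savez('w1.npz',**f);crop(f,0,0,512,384,1.5,'w3.png')"
```

```text
clock: 3.55
tool_pos: [0.4684, -0.0221, 0.0024]
tool_rot: [[-0.002, -0.001, -1.0], [1.0, 0.0, -0.002], [0.0, -1.0, 0.001]]
wrist_force: [-0.6, -0.6, 3.0]
opening: 0.059
clock 3.55 pos [468.4 -22.1   2.4] yaw 90.13 open 59.0mm F [-0.6 -0.6  3. ] q1 -0.21 q6 -1.78
 offset cm [42.9, -11.77, -7.24]  dr [-0.0009, 0.0022, 0.0]
```

View pics/w3.png

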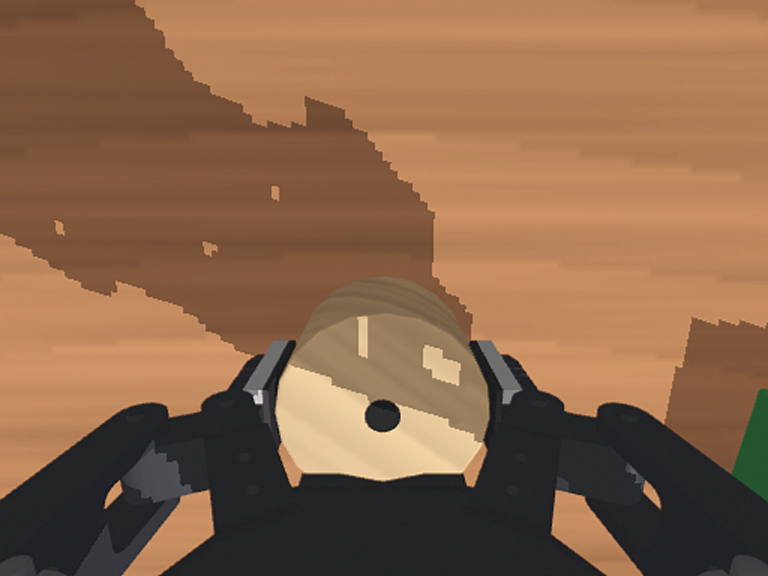

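```bash
python3 -c "
from h import *
f=load('w1.npz');u=refine(f,254.7,277.5,14);p=p2w(f,*u,.04);s=state();print(u,p.round(4),s['tool_rot'].T@(p-s['tool_pos']))
"
python3 -m pendant '[{"dr":[0,0,0],"offset":[0,-5,0],"grip":5.5},{"dr":[0,0,0],"offset":[0,-10,0],"grip":5.5},{"dr":[0,0,0],"offset":[5,-13,-1],"grip":5.5},{"dr":[0,0,0],"offset":[10,-13,-3],"grip":5.5},{"dr":[0,0,0],"offset":[14.5,-13,-5],"grip":5.5},{"dr":[0,0,0],"offset":[19,-13,-7],"grip":5.5},{"dr":[0,0,0],"offset":[24,-13,-7.2],"grip":5.5},{"dr":[0,0,0],"offset":[29,-13,-7.2],"grip":5.5}]' 30
python3 -c "
from h import *
plan([.54,.407,.13],90)"
```

```text
(np.float64(254.91298299336526), np.float64(276.52174807790453)) [ 0.468  -0.0223  0.04  ] [-0.00017798 -0.03762178  0.00050305]
clock: 4.4
tool_pos: [0.5401, 0.2604, 0.1316]
tool_rot: [[-0.002, -0.001, -1.0], [1.0, 0.0, -0.002], [0.0, -1.0, 0.001]]
wrist_force: [1.4, 0.3, -1.0]
opening: 0.0593
clock 4.40 pos [540.1 260.4 131.6] yaw 90.10 open 59.3mm F [ 1.4  0.3 -1. ] q1 0.32 q6 -1.25
 offset cm [14.66, 0.16, -0.02]  dr [-0.0012, 0.0017, 0.0001]
```

```bash

python3 -m pendant '[{"dr":[0,0,0],"offset":[5,0,0],"grip":5.5},{"dr":[0,0,0],"offset":[10,0,-6],"grip":5.5},{"dr":[0,0,0],"offset":[14.7,0,-6],"grip":5.5},{"dr":[0,0,0],"offset":[14.7,0,-6],"grip":5.5},{"dr":[0,0,0],"offset":[14.7,0,-6],"grip":5.5},{"dr":[0,0,0],"offset":[14.7,0,-6],"grip":5.5}]' 30
python3 -c "
from h import *
plan([.54,.407,.13],90)
f=grab_frame('wrist');np.savez('w1.npz',**f);crop(f,0,0,512,384,1.5,'w4.png')"
```

```text
clock: 5.0
tool_pos: [0.5988, 0.4052, 0.1309]
tool_rot: [[-0.003, -0.003, -1.0], [1.0, -0.001, -0.003], [-0.001, -1.0, 0.003]]
wrist_force: [-0.3, -0.1, -1.6]
opening: 0.0595
clock 5.00 pos [598.8 405.2 130.9] yaw 90.17 open 59.5mm F [-0.3 -0.1 -1.6] q1 0.49 q6 -1.08
 offset cm [0.19, 0.11, 5.88]  dr [-0.0028, 0.0029, -0.0012]
```

View pics/w4.png

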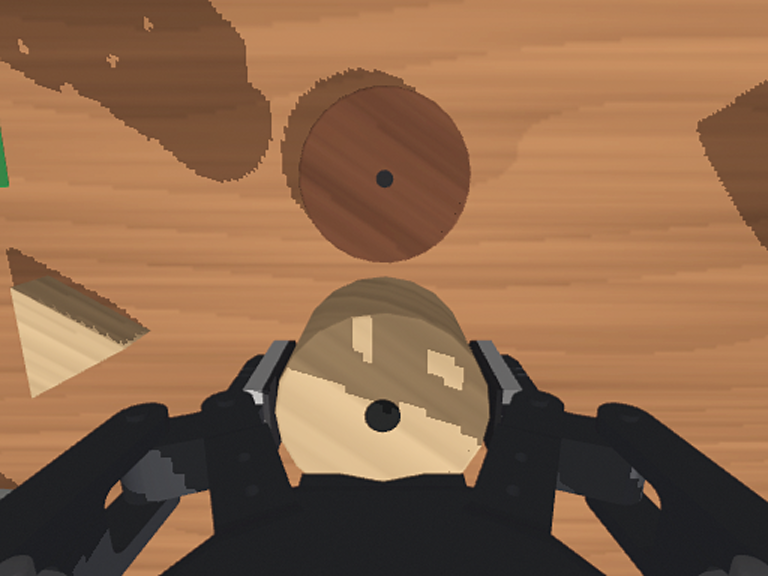

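```bash
python3 -c "
from h import *
f=load('w1.npz')
u=refine(f,256.3,119,8);print(u,p2w(f,*u,.018).round(4))
u=refine(f,254.7,277.5,14);s=state();p=p2w(f,*u,s['tool_pos'][2]+.0376);print(u,p.round(4))
a=grab_frame('scene');b=grab_frame('side');np.savez('a.npz',**a);np.savez('b.npz',**b)
for g,n in((a,'x1.png'),(b,'x2.png')):
    x,y=w2p(g,p).astype(int);print(x,y);crop(g,max(x-40,0),max(y-40,0),x+40,y+40,6,n)
print(s['tool_pos'])
"
```

```text
(np.float64(256.055296404276), np.float64(118.89271137026239)) [0.5382 0.4059 0.018 ]
(np.float64(255.00719042740047), np.float64(276.46188890515225)) [0.5981 0.4052 0.169 ]
427 215
190 301
[0.59896424 0.40463493 0.13140134]
```

View pics/x1.png

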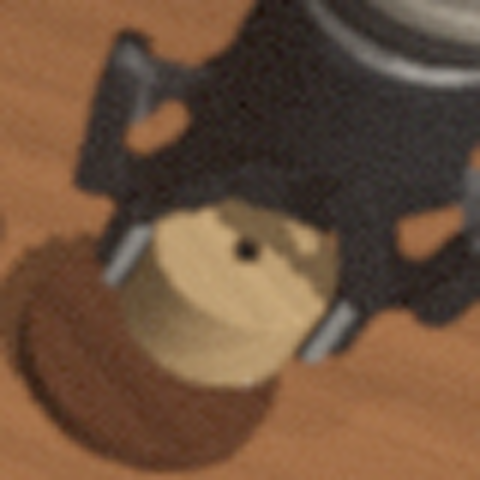

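View pics/x2.png

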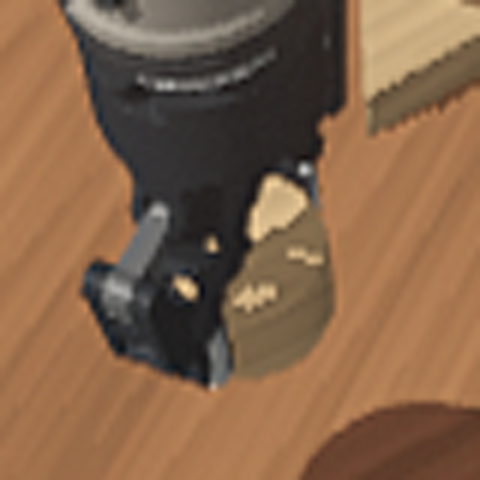

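```bash
python3 -c "
from h import *
a=load('a.npz')
u=refine(a,427.6,216.1,3);print(u,p2w(a,427.6,216.1,.169),p2w(a,*u,.169))
plan([.54,.407,.13],90)"
```

```text
(np.float64(427.7467652495379), np.float64(216.21441774491683)) [0.59850176 0.4053931  0.169     ] [0.59864152 0.40571867 0.169     ]
clock 5.15 pos [599.4 404.2 132.3] yaw 90.06 open 59.2mm F [-0.  -0.6 -0.7] q1 0.49 q6 -1.08
 offset cm [0.28, 0.24, 5.94]  dr [-0.0015, 0.001, -0.0004]
```

```bash

python3 -m pendant '[{"dr":[0,0,0],"offset":[0.05,0,4],"grip":5.5},{"dr":[0,0,0],"offset":[0.1,3,5.94],"grip":5.5},{"dr":[0,0,0],"offset":[0.1,7,5.94],"grip":5.5},{"dr":[0,0,0],"offset":[0.1,9.5,5.94],"grip":5.5},{"dr":[0,0,0],"offset":[0.1,9.5,5.94],"grip":5.5},{"dr":[0,0,0],"offset":[0.1,9.5,5.94],"grip":5.5},{"dr":[0,0,0],"offset":[0.1,9.5,5.94],"grip":5.5}]' 30
python3 -c "
from h import *
plan([.5396,.4062,.0205],90)
a=grab_frame('scene');np.savez('a.npz',**a)
p=state()['tool_pos']+[0,0,.0376];x,y=w2p(a,p);print(x,y)
crop(a,int(x)-40,int(y)-40,int(x)+40,int(y)+40,6,'x3.png')
plan([.5396,.4062,.0205],90)"
```

```text
clock: 5.85
tool_pos: [0.5414, 0.4067, 0.0397]
tool_rot: [[-0.002, 0.002, -1.0], [1.0, 0.002, -0.002], [0.002, -1.0, -0.002]]
wrist_force: [1.2, 0.1, -0.7]
opening: 0.0594
clock 5.85 pos [541.4 406.7  39.7] yaw 90.09 open 59.4mm F [ 1.2  0.1 -0.7] q1 0.53 q6 -1.04
 offset cm [-0.05, 1.92, 0.19]  dr [0.0024, 0.0015, 0.002]
419.96100206042763 219.5826641279718
clock 5.90 pos [541.3 406.8  39.7] yaw 90.10 open 59.4mm F [ 0.3  0.1 -0.5] q1 0.53 q6 -1.04
 offset cm [-0.06, 1.92, 0.18]  dr [0.0025, 0.0017, 0.0021]
```

View pics/x3.png

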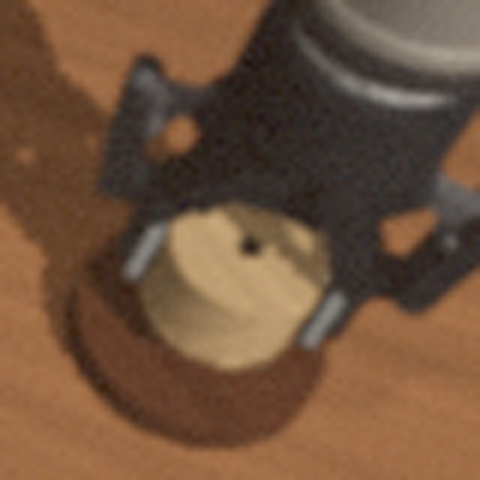

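```bash
python3 -c "
from h import *
a=load('a.npz')
u=refine(a,420.25,219.4,3);print(u,p2w(a,420.25,219.4,.0773),p2w(a,*u,.0773))"
python3 -m pendant '[{"dr":[0.002,0,0.002],"offset":[-0.02,1,0.15],"grip":5.5},{"dr":[0.002,0,0.002],"offset":[-0.02,1.6,0.15],"grip":5.5},{"dr":[0.002,0,0.002],"offset":[-0.02,1.6,0.15],"grip":5.5},{"dr":[0.002,0,0.002],"offset":[-0.02,1.6,0.15],"grip":5.5}]' 30
```

```text
(np.float64(420.36900129701684), np.float64(219.47081712062257)) [0.5405591  0.40726668 0.0773    ] [0.54062503 0.40755416 0.0773    ]
clock: 6.3
tool_pos: [0.5382, 0.4061, 0.0209]
tool_rot: [[-0.002, -0.004, -1.0], [1.0, -0.002, -0.002], [-0.002, -1.0, 0.004]]
wrist_force: [-0.3, -0.0, -0.9]
opening: 0.0591
```

```bash
python3 -m pendant '[{"dr":[0,0,0],"offset":[0,0,0],"grip":5.5},{"dr":[0,0,0],"offset":[0,0,0],"grip":5.5}]' 30
cat >> h.py <<'E'
def dotscene(p,tag,cam='scene',r=3):
    """p predicted dot position; refined dot pos at z=p[2]"""
    a=grab_frame(cam);x,y=w2p(a,p);u=refine(a,x,y,r);u=refine(a,*u,r)
    x0,y0=int(x)-40,int(y)-40
    crop(a,max(x0,0),max(y0,0),x0+80,y0+80,6,tag)
    q=p2w(a,*u,p[2]);print(cam,np.round(u,2),"pred",np.round([x,y],2),"dot mm",np.round(q*1e3,1));return q
E
python3 -c "
from h import *
for i in range(3):
  p=state()['tool_pos'];print(p); dotscene(p+[0,0,.0376],'x4.png')
"
```

```text
clock: 6.5
tool_pos: [0.5384, 0.4062, 0.0212]
tool_rot: [[-0.002, -0.003, -1.0], [1.0, -0.002, -0.002], [-0.002, -1.0, 0.003]]
wrist_force: [-0.8, 0.4, -0.7]
opening: 0.0596
[0.53844332 0.40622231 0.02124018]
scene [417.83 222.66] pred [417.35 222.78] dot mm [537.6 407.1  58.8]
[0.53842696 0.40621956 0.02122715]
scene [417.67 222.72] pred [417.35 222.78] dot mm [537.9 406.9  58.8]
[0.53844227 0.4062396  0.02125226]
scene [417.74 222.64] pred [417.36 222.78] dot mm [537.6 406.9  58.9]
```

View pics/x4.png

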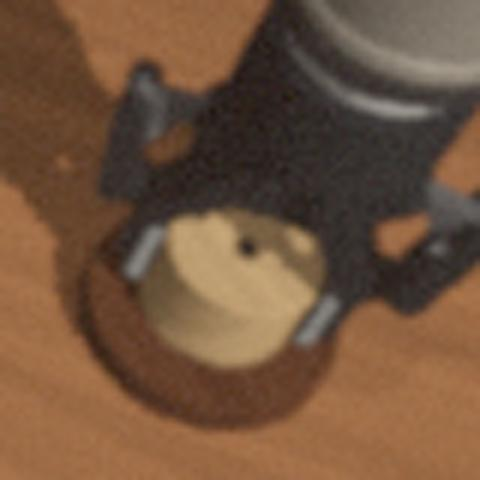

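```bash
python3 -c "
from h import *
plan([.5398,.4062,.0205],90)"
python3 -m pendant '[{"dr":[-0.003,0.002,-0.002],"offset":[0,0.04,-0.16],"grip":5.5},{"dr":[-0.003,0.002,-0.002],"offset":[0,0.04,-0.16],"grip":5.5},{"dr":[-0.003,0.002,-0.002],"offset":[0,0.08,-0.16],"grip":5.5},{"dr":[-0.003,0.002,-0.002],"offset":[0,0.08,-0.16],"grip":5.5}]' 30
python3 -c "
from h import *
for i in range(2):
  p=state()['tool_pos'];print(p); dotscene(p+[0,0,.0376],'x4.png')
plan([.5398,.4062,.0205],90)
"
```

```text
clock 6.65 pos [538.4 406.3  21.3] yaw 90.13 open 58.7mm F [ 0.2  0.3 -1.1] q1 0.53 q6 -1.04
 offset cm [-0.01, 0.08, -0.14]  dr [-0.0029, 0.0023, -0.0019]
clock: 7.05
tool_pos: [0.5401, 0.4062, 0.0204]
tool_rot: [[-0.0, 0.0, -1.0], [1.0, 0.0, -0.0], [0.0, -1.0, -0.0]]
wrist_force: [-0.5, 0.2, -1.9]
opening: 0.0592
[0.54006582 0.40615974 0.02043524]
scene [417.46 223.49] pred [417.03 223.47] dot mm [539.6 407.1  58. ]
[0.54003819 0.40618023 0.02041113]
scene [417.44 223.37] pred [417.04 223.47] dot mm [539.3 406.9  58. ]
clock 7.15 pos [540.  406.2  20.4] yaw 90.01 open 59.4mm F [-0.4  0.3 -1. ] q1 0.53 q6 -1.04
 offset cm [0.0, -0.01, 0.02]  dr [-0.0, 0.0001, 0.0001]
```

```bash

python3 -m pendant '[{"dr":[0,0,0],"offset":[0,0.08,0],"grip":5.5},{"dr":[0,0,0],"offset":[0,0.08,0],"grip":5.5}]' 30
python3 -m pendant '[{"dr":[0,0,0],"offset":[0,0,0],"grip":8.5},{"dr":[0,0,0],"offset":[0,0,0],"grip":8.5},{"dr":[0,0,0],"offset":[0,0,0],"grip":8.5},{"dr":[0,0,0],"offset":[0,0,0],"grip":8.5},{"dr":[0,0,0],"offset":[0,0,0],"grip":8.5}]' 30
python3 -m pendant '[{"dr":[0,0,0],"offset":[0,-4,0],"grip":8.5},{"dr":[0,0,0],"offset":[0,-9,0],"grip":8.5},{"dr":[0,0,0],"offset":[0,-11,-5],"grip":8.5},{"dr":[0,0,0],"offset":[0,-11,-8],"grip":8.5},{"dr":[0,0,0],"offset":[0,-11,-8],"grip":8.5},{"dr":[0,0,0],"offset":[0,-11,-8],"grip":8.5}]' 30
python3 -c "
from h import *
plan([.6725,.0185,.13],90)
dotscene([.5397,.407,.058],'x5.png');dotscene([.5397,.407,.058],'x6.png','side',3)
f=grab_frame('wrist');np.savez('w1.npz',**f);crop(f,0,0,512,384,1.5,'w5.png')
"
```

```text
clock: 7.35
tool_pos: [0.5401, 0.4062, 0.0204]
tool_rot: [[-0.0, 0.0, -1.0], [1.0, 0.0, -0.0], [0.0, -1.0, -0.0]]
wrist_force: [-1.3, -1.6, 4.3]
opening: 0.0593
clock: 7.85
tool_pos: [0.54, 0.4062, 0.0195]
tool_rot: [[-0.0, -0.0, -1.0], [1.0, 0.0, -0.0], [0.0, -1.0, 0.0]]
wrist_force: [0.5, -0.4, -0.2]
opening: 0.0848
clock: 8.45
tool_pos: [0.62, 0.4057, 0.1286]
tool_rot: [[0.001, -0.001, -1.0], [1.0, -0.0, 0.001], [-0.0, -1.0, 0.001]]
wrist_force: [-0.9, 0.2, 0.2]
opening: 0.0851
clock 8.45 pos [620.  405.7 128.6] yaw 89.96 open 85.1mm F [-0.9  0.2  0.2] q1 0.48 q6 -1.09
 offset cm [-38.72, -0.13, -5.27]  dr [-0.0014, -0.0007, -0.0004]
scene [417.28 223.81] pred [417.43 223.5 ] dot mm [540.7 406.9  58. ]
side [217.43 338.07] pred [218.09 338.51] dot mm [541.5 406.6  58. ]
```

View pics/w5.png

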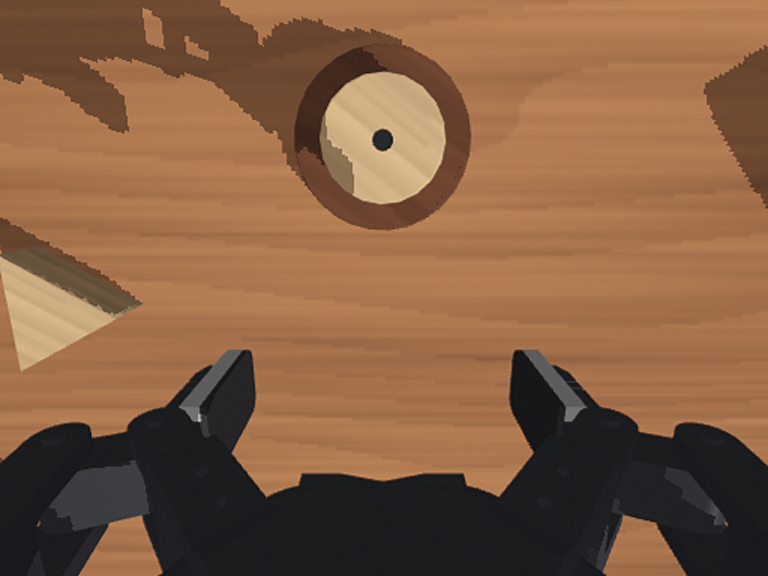

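View pics/x6.png

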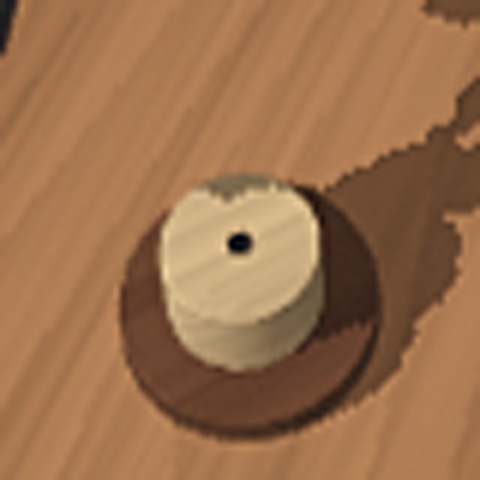

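```bash
python3 -c "
from h import *
f=load('w1.npz');u=refine(f,254.7,93,9);print(u,p2w(f,*u,.058))
# plinth: ellipse from extremes
im=f['image'].astype(int)
# wood outer edge left/right/bottom at z=.018
for n,(x,y) in dict(left=(295,135),right=(470,137),bot=(383,230),top=(383,43)).items(): print(n,p2w(f,x/1.5,y/1.5,.018))
for n,(x,y) in dict(left=(319,137),right=(446,137),bot=(383,205),top=(383,71)).items(): print(n,p2w(f,x/1.5,y/1.5,.058))
"
```

```text
(np.float64(254.76527461866712), np.float64(92.87189050649921)) [0.53950506 0.4059887  0.058     ]
left [0.53490254 0.35726219 0.018     ]
right [0.5358001 0.4551879 0.018    ]
bot [0.58804703 0.40659918 0.018     ]
top [0.48855954 0.40636825 0.018     ]
left [0.5385211  0.37619689 0.058     ]
right [0.53842152 0.43610869 0.058     ]
bot [0.57012574 0.40646228 0.058     ]
top [0.51003929 0.40632281 0.058     ]
```

```bash
python3 -c "
from h import *
a=load('scene0.npz')
for u in((178,222),(205,238),(230,254),(250,268),(262,258),(250,288)): print(u,p2w(a,*u,.02).round(3))
plan([.6725,.0185,.13],45)
plan([.6725,.0185,.13],60)
"
```

```text
(178, 222) [ 0.784 -0.114  0.02 ]
(205, 238) [ 0.79  -0.029  0.02 ]
(230, 254) [0.799 0.047 0.02 ]
(250, 268) [0.808 0.105 0.02 ]
(262, 258) [0.773 0.118 0.02 ]
(250, 288) [0.85  0.129 0.02 ]
clock 8.60 pos [618.8 406.5 129.2] yaw 90.05 open 85.0mm F [-0.2 -0.3 -0.3] q1 0.48 q6 -1.09
 offset cm [-38.8, -0.07, -5.33]  dr [-0.0012, 0.7863, -0.001]
clock 8.60 pos [618.8 406.5 129.2] yaw 90.05 open 85.0mm F [-0.2 -0.3 -0.3] q1 0.48 q6 -1.09
 offset cm [-38.8, -0.07, -5.33]  dr [-0.0013, 0.5245, -0.0009]
```

```bash

python3 -m pendant '[{"dr":[0,0.15,0],"offset":[-5,-0.1,-1],"grip":8.5},{"dr":[0,0.3,0],"offset":[-10,-0.1,-2],"grip":8.5},{"dr":[0,0.45,0],"offset":[-15,-0.1,-3],"grip":8.5},{"dr":[0,0.6,0],"offset":[-20,-0.1,-4],"grip":8.5},{"dr":[0,0.7,0],"offset":[-25,-0.1,-5],"grip":8.5},{"dr":[0,0.786,0],"offset":[-30,-0.1,-5.3],"grip":8.5},{"dr":[0,0.786,0],"offset":[-35,-0.1,-5.3],"grip":8.5},{"dr":[0,0.786,0],"offset":[-38.8,-0.1,-5.3],"grip":8.5}]' 30
python3 -m pendant '[{"dr":[0,0,0],"offset":[0,0,0],"grip":8.5},{"dr":[0,0,0],"offset":[0,0,0],"grip":8.5},{"dr":[0,0,0],"offset":[0,0,0],"grip":8.5}]' 30
python3 -c "
from h import *
plan([.6725,.0185,.003],45)
f=grab_frame('wrist');np.savez('w1.npz',**f);crop(f,0,0,512,384,1.5,'w6.png')
print(w2p(f,[.672,.018,.04]))
"
```

```text
clock: 9.4
tool_pos: [0.6722, 0.0164, 0.1308]
tool_rot: [[0.707, -0.0, -0.707], [0.707, -0.0, 0.707], [-0.0, -1.0, 0.0]]
wrist_force: [0.2, 0.5, 0.9]
opening: 0.0853
clock: 9.7
tool_pos: [0.6728, 0.0197, 0.1308]
tool_rot: [[0.706, -0.0, -0.708], [0.708, 0.001, 0.706], [0.0, -1.0, 0.0]]
wrist_force: [-0.3, 0.2, -0.7]
opening: 0.0846
clock 9.70 pos [672.8  19.7 130.8] yaw 45.06 open 84.6mm F [-0.3  0.2 -0.7] q1 -0.08 q6 -0.87
 offset cm [-0.11, 12.78, -0.08]  dr [-0.0004, 0.001, 0.0003]
[252.71986627 193.37281609]
```

View pics/w6.png

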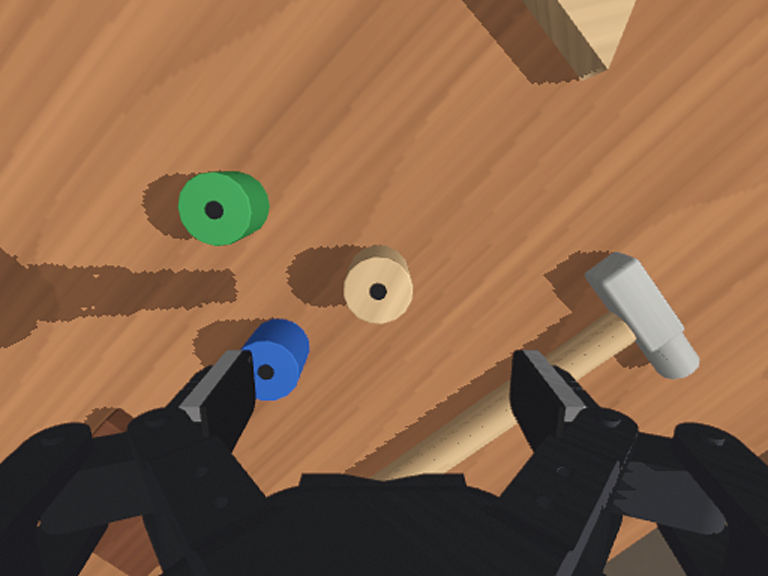

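```bash
python3 -c "
from h import *
f=load('w1.npz');u=refine(f,251.7,194,7);p=p2w(f,*u,.04);print(u,p)
s=state();print(s['tool_rot'].T@(p-s['tool_pos'])*100)
"
```

```text
(np.float64(251.69347552207276), np.float64(194.0184395719067)) [0.67178808 0.01698013 0.04      ]
[-0.29416401  9.06953811 -0.14865597]
```

```bash

python3 -m pendant '[{"dr":[0,0,0],"offset":[-0.2,5,-0.1],"grip":7.5},{"dr":[0,0,0],"offset":[-0.2,9.5,-0.1],"grip":7.5},{"dr":[0,0,0],"offset":[-0.2,11.5,-0.1],"grip":7.5},{"dr":[0,0,0],"offset":[-0.2,12.6,-0.1],"grip":7.5},{"dr":[0,0,0],"offset":[-0.2,12.6,-0.1],"grip":7.5},{"dr":[0,0,0],"offset":[-0.2,12.6,-0.1],"grip":7.5},{"dr":[0,0,0],"offset":[-0.2,12.6,-0.1],"grip":7.5}]' 30
python3 -c "
from h import *
plan([.6721,.0179,.003],45)
f=grab_frame('wrist');np.savez('w1.npz',**f);crop(f,0,0,512,384,1.5,'w7.png')
plan([.6721,.0179,.003],45)
"
```

```text
clock: 10.45
tool_pos: [0.6737, 0.0164, 0.0067]
tool_rot: [[0.707, 0.004, -0.707], [0.707, -0.0, 0.707], [0.002, -1.0, -0.003]]
wrist_force: [-0.1, 0.6, 1.2]
opening: 0.0751
clock 10.45 pos [673.7  16.4   6.7] yaw 45.01 open 75.1mm F [-0.1  0.6  1.2] q1 -0.09 q6 -0.87
 offset cm [-0.01, 0.36, 0.22]  dr [0.0026, 0.0001, 0.0024]
clock 10.50 pos [673.6  16.2   6.5] yaw 45.00 open 74.8mm F [-0.3 -1.4  0.3] q1 -0.09 q6 -0.87
 offset cm [0.01, 0.35, 0.22]  dr [0.0025, -0.0001, 0.0021]
```

View pics/w7.png

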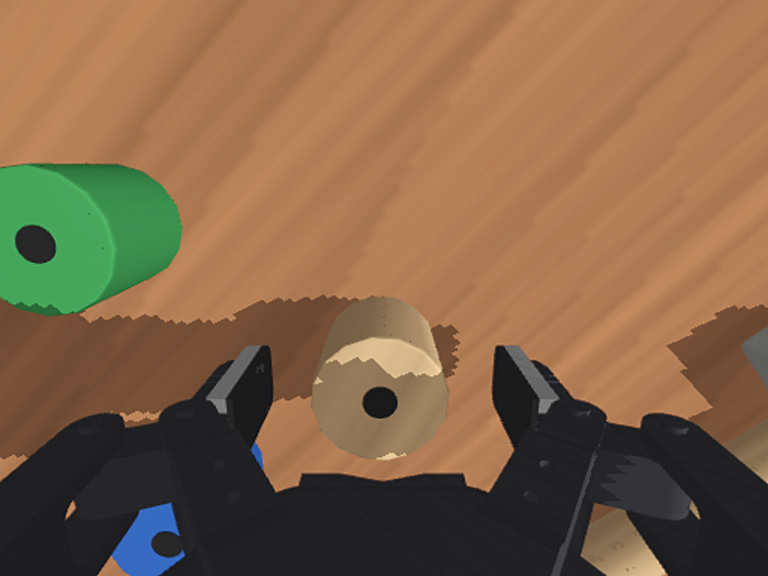

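```bash

python3 -m pendant '[{"dr":[0.0025,0,0.002],"offset":[0,0.27,0.2],"grip":7.5},{"dr":[0.0025,0,0.002],"offset":[0,0.27,0.2],"grip":7.5},{"dr":[0.0025,0,0.002],"offset":[0,0.27,0.2],"grip":6.5},{"dr":[0.0025,0,0.002],"offset":[0,0.27,0.2],"grip":3.5},{"dr":[0.0025,0,0.002],"offset":[0,0.27,0.2],"grip":3.5},{"dr":[0.0025,0,0.002],"offset":[0,0.27,0.2],"grip":3.5},{"dr":[0.0025,0,0.002],"offset":[0,0.27,0.2],"grip":3.5},{"dr":[0.0025,0,0.002],"offset":[0,0.27,0.2],"grip":3.5}]' 30
cat >> h.py <<'E'
def inhand(tag,h,u=(255,275),r=14,z=None):
    f=grab_frame('wrist');np.savez('w1.npz',**f);crop(f,0,0,512,384,1.5,tag)
    s=state();u=refine(f,*u,r);u=refine(f,*u,r);p=p2w(f,*u,h);print("dot px",np.round(u,1),"world",p.round(4),"tool cm",np.round(s['tool_rot'].T@(p-s['tool_pos'])*100,2))
E
python3 -c "
from h import *
plan([.61,.407,.15],45)
inhand('w8.png',.04)
"
```

```text
clock: 11.3
tool_pos: [0.6712, 0.0175, 0.0021]
tool_rot: [[0.707, -0.003, -0.707], [0.707, 0.0, 0.707], [-0.002, -1.0, 0.002]]
wrist_force: [-0.8, 0.2, 0.8]
opening: 0.0393
clock 11.30 pos [671.2  17.5   2.1] yaw 44.97 open 39.3mm F [-0.8  0.2  0.8] q1 -0.09 q6 -0.87
 offset cm [23.18, -14.76, 31.91]  dr [-0.0021, -0.0004, -0.0017]
dot px [254.6 279.2] world [0.6717 0.0166 0.04  ] tool cm [-0.03 -3.79 -0.09]
```

View pics/w8.png

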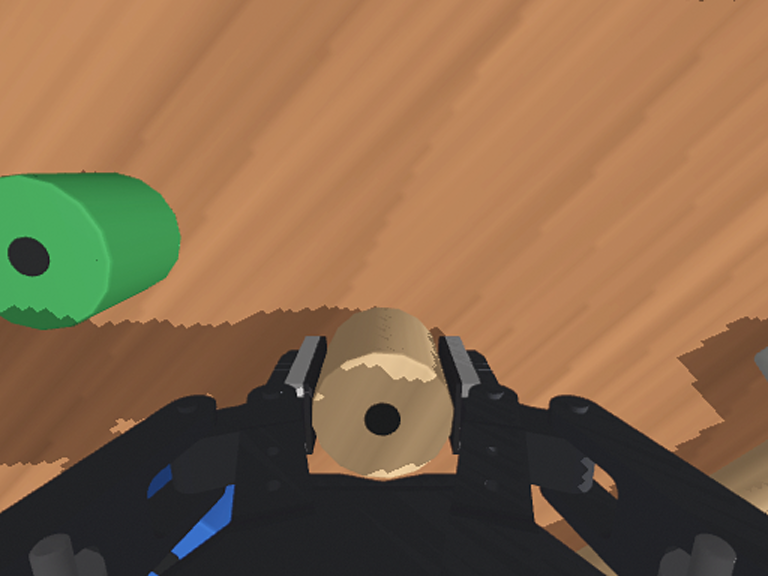

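```bash

python3 -m pendant '[{"dr":[0,0,0],"offset":[0,-5,0],"grip":3.5},{"dr":[0,0,0],"offset":[0,-10,0],"grip":3.5},{"dr":[0,0,0],"offset":[3,-14,4],"grip":3.5},{"dr":[0,0,0],"offset":[6,-15,8],"grip":3.5},{"dr":[0,0,0],"offset":[9,-15,12],"grip":3.5},{"dr":[0,0,0],"offset":[12,-15,16],"grip":3.5},{"dr":[0,0,0],"offset":[15,-15,20],"grip":3.5},{"dr":[0,0,0],"offset":[18,-15,24],"grip":3.5}]' 30
python3 -c "
from h import *
plan([.59,.357,.16],45)
"
```

```text
clock: 12.15
tool_pos: [0.6303, 0.3032, 0.152]
tool_rot: [[0.708, -0.004, -0.707], [0.707, 0.0, 0.708], [-0.002, -1.0, 0.003]]
wrist_force: [0.4, -0.4, -0.2]
opening: 0.0393
clock 12.15 pos [630.3 303.2 152. ] yaw 44.97 open 39.3mm F [ 0.4 -0.4 -0.2] q1 0.34 q6 -0.45
 offset cm [0.95, -0.78, 6.66]  dr [-0.0027, -0.0006, -0.0022]
```

```bash

python3 -m pendant '[{"dr":[0,0,0],"offset":[0.5,-0.8,4],"grip":3.5},{"dr":[-0.003,0,-0.002],"offset":[0.9,-0.8,6.6],"grip":3.5},{"dr":[-0.003,0,-0.002],"offset":[0.9,-0.8,6.6],"grip":3.5},{"dr":[-0.003,0,-0.002],"offset":[0.9,-0.8,6.6],"grip":3.5},{"dr":[-0.003,0,-0.002],"offset":[0.9,-0.8,6.6],"grip":3.5}]' 30
python3 -c "
from h import *
plan([.539,.406,.065],45)
p=state()['tool_pos']
inhand('w9.png',p[2]+.038,(254.6,279))
dotscene(p+[0,0,.038],'x7.png')
f=load('w1.npz');print(w2p(f,[.5395,.406,.058]))
plan([.539,.406,.065],45)
"
```

```text
clock: 12.65
tool_pos: [0.5914, 0.3533, 0.16]
tool_rot: [[0.708, 0.0, -0.706], [0.706, -0.001, 0.708], [-0.0, -1.0, -0.001]]
wrist_force: [0.2, -0.0, 0.2]
opening: 0.0395
clock 12.65 pos [591.4 353.3 160. ] yaw 44.91 open 39.5mm F [ 0.2 -0.   0.2] q1 0.43 q6 -0.36
 offset cm [0.02, 9.49, 7.44]  dr [0.0007, -0.0015, -0.0004]
dot px [254.6 279.2] world [0.5917 0.3525 0.198 ] tool cm [-0.03 -3.79 -0.05]
scene [408.52 196.19] pred [407.3  195.48] dot mm [592.  355.9 198. ]
[255.58812298 101.63640651]
clock 12.75 pos [591.6 353.  160.1] yaw 44.87 open 39.4mm F [-0.3 -0.1 -0.6] q1 0.43 q6 -0.36
 offset cm [0.01, 9.5, 7.47]  dr [0.0005, -0.0023, -0.0003]
```

View pics/w9.png

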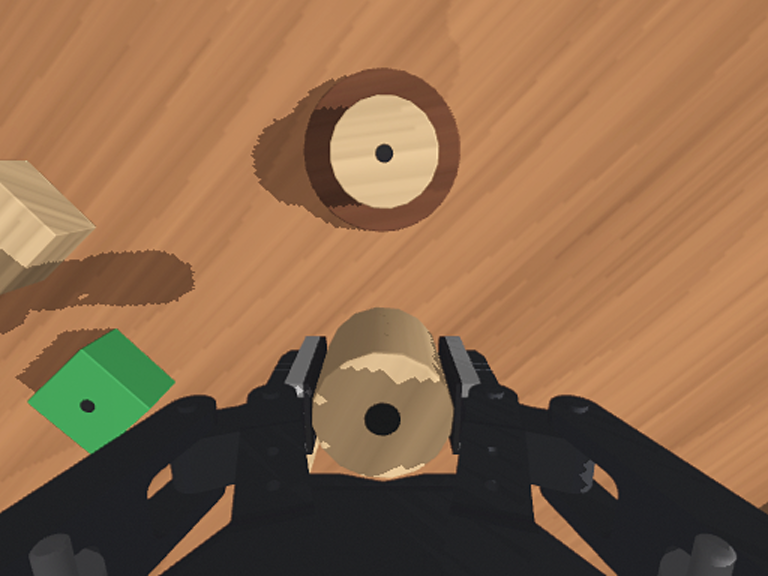

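View pics/x7.png

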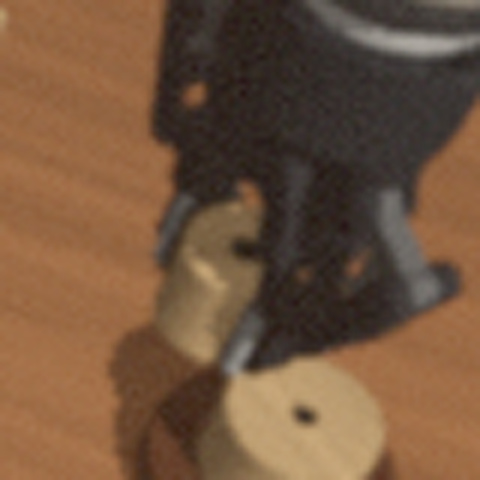

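```bash

python3 -m pendant '[{"dr":[0,0,0],"offset":[0,0,4],"grip":3.5},{"dr":[0,0,0],"offset":[0,3,7.5],"grip":3.5},{"dr":[0,0,0],"offset":[0,6,7.5],"grip":3.5},{"dr":[0,0,0],"offset":[0,8.5,7.5],"grip":3.5},{"dr":[0,0,0],"offset":[0,9,7.5],"grip":3.5},{"dr":[0,0,0],"offset":[0,9,7.5],"grip":3.5},{"dr":[0,0,0],"offset":[0,9,7.5],"grip":3.5},{"dr":[0,0,0],"offset":[0,9,7.5],"grip":3.5}]' 30
python3 -c "
from h import *
plan([.5387,.4063,.0605],45)
p=state()['tool_pos']
dotscene(p+[0,0,.038],'x8.png')
dotscene(p+[0,0,.038],'x9.png','side')
plan([.5387,.4063,.0605],45)
"
```

```text
clock: 13.55
tool_pos: [0.539, 0.4075, 0.0721]
tool_rot: [[0.708, 0.003, -0.706], [0.706, 0.001, 0.708], [0.003, -1.0, -0.001]]
wrist_force: [-0.3, -0.4, -0.1]
opening: 0.0395
clock 13.55 pos [539.  407.5  72.1] yaw 44.94 open 39.5mm F [-0.3 -0.4 -0.1] q1 0.53 q6 -0.25
 offset cm [-0.12, 1.16, -0.06]  dr [0.0012, -0.0011, 0.0031]
scene [427.75 211.53] pred [425.54 211.04] dot mm [538.1 412.2 110.1]
side [216.43 326.88] pred [217.05 327.05] dot mm [540.4 407.7 110.1]
clock 13.65 pos [538.6 407.5  71.7] yaw 44.95 open 39.1mm F [-0.3 -0.8  0. ] q1 0.53 q6 -0.25
 offset cm [-0.08, 1.12, -0.09]  dr [0.001, -0.0008, 0.0023]
```

View pics/x8.png

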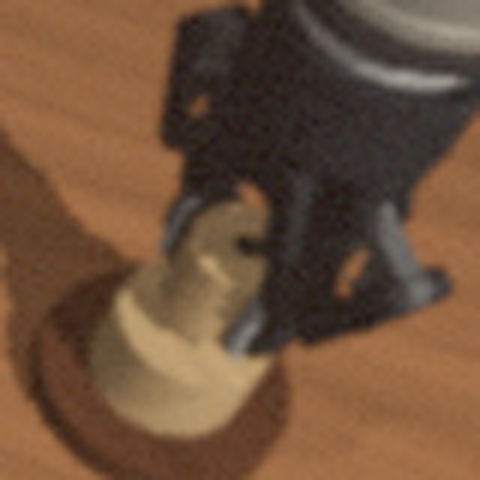

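View pics/x9.png

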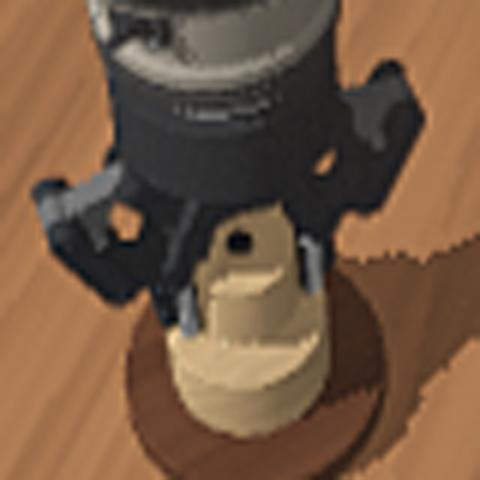

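```bash

python3 -m pendant '[{"dr":[0.001,0,0.002],"offset":[-0.1,0.6,-0.08],"grip":3.5},{"dr":[0.001,0,0.002],"offset":[-0.1,0.9,-0.08],"grip":3.5},{"dr":[0.001,0,0.002],"offset":[-0.1,0.9,-0.08],"grip":3.5},{"dr":[0.001,0,0.002],"offset":[-0.1,0.9,-0.08],"grip":3.5}]' 30
python3 -c "
from h import *
p=state()['tool_pos']
dotscene(p+[0,0,.038],'x9.png','side')
dotscene(p+[0,0,.038],'x9.png','side')
plan([.5385,.4065,.0605],45)
"
```

```text
clock: 14.05
tool_pos: [0.5376, 0.4061, 0.061]
tool_rot: [[0.707, -0.002, -0.707], [0.707, -0.001, 0.707], [-0.002, -1.0, 0.001]]
wrist_force: [0.1, 0.3, -1.1]
opening: 0.0394
side [217.46 329.08] pred [218.23 329.3 ] dot mm [539.3 406.3  99. ]
side [217.46 329.08] pred [218.23 329.3 ] dot mm [539.3 406.3  99. ]
clock 14.15 pos [537.7 406.2  61.3] yaw 44.98 open 39.4mm F [-0.4 -0.8 -0.4] q1 0.53 q6 -0.25
 offset cm [0.08, 0.08, -0.04]  dr [-0.0005, -0.0003, -0.0018]
```

Close; nudge +0.6 mm in x, lower to contact, release.

```bash

python3 -m pendant '[{"dr":[0,0,-0.002],"offset":[0.07,0.05,-0.03],"grip":3.5},{"dr":[0,0,-0.002],"offset":[0.07,0.1,-0.03],"grip":3.5},{"dr":[0,0,-0.002],"offset":[0.07,0.14,-0.03],"grip":3.5},{"dr":[0,0,-0.002],"offset":[0.07,0.14,-0.03],"grip":3.5}]' 30
python3 -c "
from h import *
p=state()['tool_pos']
dotscene(p+[0,0,.038],'x9.png','side')"
python3 -m pendant '[{"dr":[0,0,0],"offset":[0,0,0],"grip":5},{"dr":[0,0,0],"offset":[0,0,0],"grip":6},{"dr":[0,0,0],"offset":[0,0,0],"grip":7},{"dr":[0,0,0],"offset":[0,0,0],"grip":7},{"dr":[0,0,0],"offset":[0,0,0],"grip":7}]' 30
python3 -m pendant '[{"dr":[0,0,0],"offset":[0,-3,0],"grip":7},{"dr":[0,0,0],"offset":[0,-8,0],"grip":7},{"dr":[0,0,0],"offset":[0,-11,-4],"grip":7},{"dr":[0,0,0],"offset":[0,-11,-8],"grip":7},{"dr":[0,0,0],"offset":[0,-11,-9],"grip":7},{"dr":[0,0,0],"offset":[0,-11,-9],"grip":7},{"dr":[0,0,0],"offset":[0,-11,-9],"grip":7}]' 30
python3 -c "
from h import *
dotscene([.5397,.407,.098],'x10.png');dotscene([.5397,.407,.098],'x11.png','side',3)
f=grab_frame('wrist');np.savez('w1.npz',**f);crop(f,0,0,512,384,1.5,'w10.png')
plan([.4,.203,.13],45)
"
```

```text
clock: 14.55
tool_pos: [0.5385, 0.4064, 0.0601]
tool_rot: [[0.707, -0.0, -0.707], [0.707, 0.001, 0.707], [0.0, -1.0, 0.0]]
wrist_force: [-0.6, -0.3, 1.8]
opening: 0.0394
side [216.97 329.23] pred [217.8  329.49] dot mm [540.4 406.6  98.1]
clock: 15.1
tool_pos: [0.5383, 0.4064, 0.0598]
tool_rot: [[0.707, -0.0, -0.707], [0.707, 0.0, 0.707], [-0.0, -1.0, 0.001]]
wrist_force: [0.0, -0.0, -0.1]
opening: 0.0701
clock: 15.8
tool_pos: [0.6011, 0.3431, 0.1689]
tool_rot: [[0.707, -0.002, -0.707], [0.707, 0.0, 0.707], [-0.001, -1.0, 0.002]]
wrist_force: [-0.2, -0.0, 0.6]
opening: 0.0701
scene [nan nan] pred [423.34 214.14] dot mm [nan nan nan]
side [216.88 329.23] pred [217.17 329.54] dot mm [540.6 406.6  98. ]
clock 15.95 pos [600.8 343.9 169.4] yaw 45.07 open 69.9mm F [-0.3 -0.5 -0.2] q1 0.41 q6 -0.38
 offset cm [-24.16, 3.96, 4.26]  dr [-0.0013, 0.0013, -0.0008]h.py:21: RuntimeWarning: invalid value encountered in scalar divide
  return u0+(w*xx).sum()/w.sum(),v0+(w*yy).sum()/w.sum()
```

View pics/w10.png

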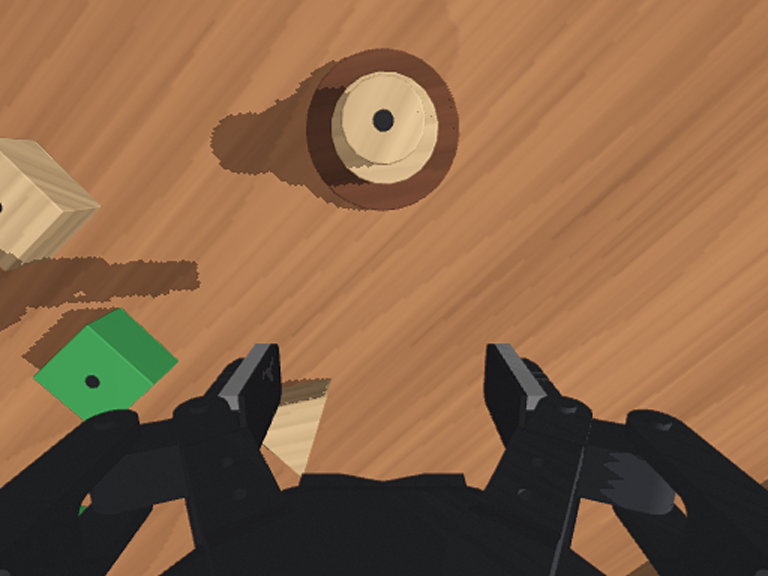

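View pics/x10.png

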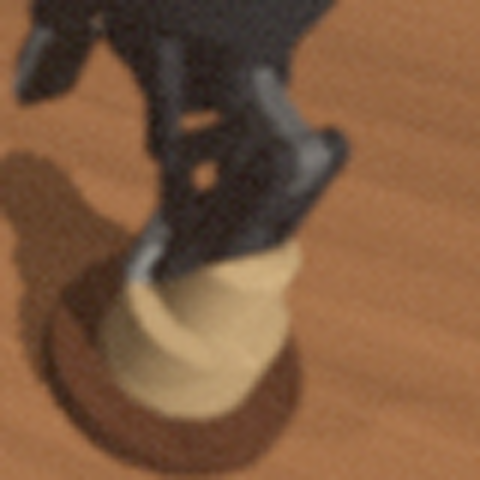

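View pics/x11.png

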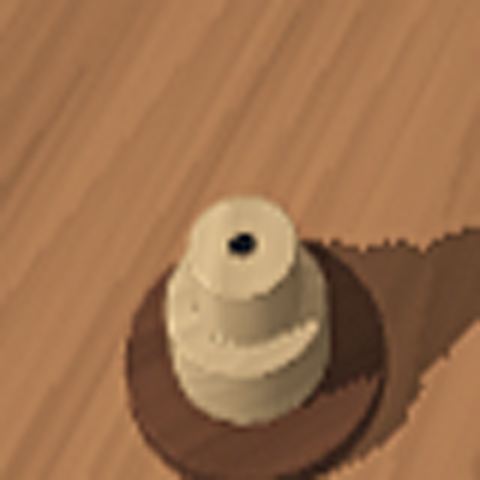

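```bash

python3 -m pendant '[{"dr":[0,-0.14,0],"offset":[-5,0,0],"grip":8.5},{"dr":[0,-0.28,0],"offset":[-10,0,1],"grip":8.5},{"dr":[0,-0.42,0],"offset":[-14,1,2],"grip":8.5},{"dr":[0,-0.56,0],"offset":[-18,2,3],"grip":8.5},{"dr":[0,-0.7,0],"offset":[-22,3,4],"grip":8.5},{"dr":[0,-0.715,0],"offset":[-24.2,3.9,4.3],"grip":8.5},{"dr":[0,-0.715,0],"offset":[-24.2,3.9,4.3],"grip":8.5},{"dr":[0,-0.715,0],"offset":[-24.2,3.9,4.3],"grip":8.5}]' 30
python3 -m pendant '[{"dr":[0,0,0],"offset":[0,0,0],"grip":8.5},{"dr":[0,0,0],"offset":[0,0,0],"grip":8.5},{"dr":[0,0,0],"offset":[0,0,0],"grip":8.5}]' 30
python3 -c "
from h import *
plan([.3998,.2030,.002],86)
f=grab_frame('wrist');np.savez('w1.npz',**f);crop(f,0,0,512,384,1.5,'w11.png')
print(w2p(f,[.3998,.203,.04]))
c=p2w(f,*refine(f,*w2p(f,[.3998,.203,.04]),10),.04);print(c,yawfit(f,c[:2],.04,.06))
for d in range(0,1):
  pass
"
```

```text
clock: 16.75
tool_pos: [0.4009, 0.2028, 0.1314]
tool_rot: [[0.071, 0.001, -0.998], [0.998, 0.001, 0.071], [0.001, -1.0, -0.001]]
wrist_force: [0.2, 0.6, -0.0]
opening: 0.085
clock: 17.05
tool_pos: [0.4011, 0.2025, 0.1309]
tool_rot: [[0.07, 0.0, -0.998], [0.998, 0.001, 0.07], [0.001, -1.0, -0.0]]
wrist_force: [0.3, -0.2, -0.6]
opening: 0.0851
clock 17.05 pos [401.1 202.5 130.9] yaw 85.96 open 85.1mm F [ 0.3 -0.2 -0.6] q1 0.30 q6 -1.20
 offset cm [0.03, 12.89, 0.13]  dr [0.0001, -0.0007, 0.0006]
[255.29397111 191.23940263]
[0.39880474 0.20234865 0.04      ] [(210.6, -6.0), (210.5, -5.0), (210.5, -7.0), (210.3, -4.0)]
```

View pics/w11.png

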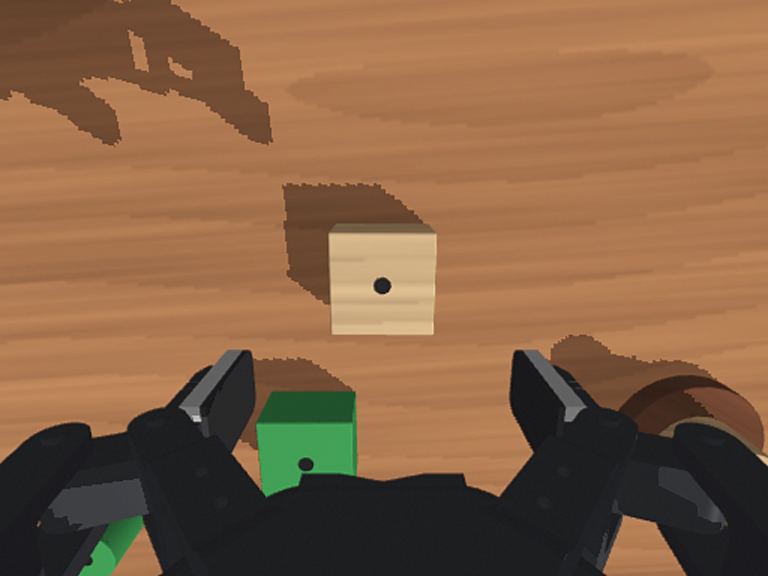

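```bash

python3 -m pendant '[{"dr":[0,0,0],"offset":[0,5,0.16],"grip":8.5},{"dr":[0,0.01,0],"offset":[0,9.5,0.16],"grip":8.5},{"dr":[0,0.01,0],"offset":[0,11.5,0.16],"grip":8.5},{"dr":[0,0.01,0],"offset":[0,12.6,0.16],"grip":8.5},{"dr":[0,0.01,0],"offset":[0,12.6,0.16],"grip":8.5},{"dr":[0,0.01,0],"offset":[0,12.6,0.16],"grip":8.5},{"dr":[0,0.01,0],"offset":[0,12.6,0.16],"grip":8.5}]' 30
python3 -c "
from h import *
plan([.3995,.2029,.002],85.3)
inhand('w12.png',.04,(255,266))
plan([.3995,.2029,.002],85.3)
"
```

```text
clock: 17.8
tool_pos: [0.3998, 0.2026, 0.006]
tool_rot: [[0.081, 0.002, -0.997], [0.997, 0.001, 0.081], [0.001, -1.0, -0.002]]
wrist_force: [0.4, 0.0, 0.7]
opening: 0.0851
clock 17.80 pos [399.8 202.6   6. ] yaw 85.37 open 85.1mm F [0.4 0.  0.7] q1 0.30 q6 -1.19
 offset cm [0.03, 0.4, 0.03]  dr [0.0021, 0.0012, 0.0014]
dot px [254.7 270.9] world [0.3988 0.2023 0.04  ] tool cm [-0.03 -3.4   0.08]
clock 17.85 pos [399.7 202.6   6. ] yaw 85.37 open 85.0mm F [-0.9  0.1  0.2] q1 0.30 q6 -1.19
 offset cm [0.03, 0.4, 0.03]  dr [0.0021, 0.0013, 0.0014]
```

View pics/w12.png

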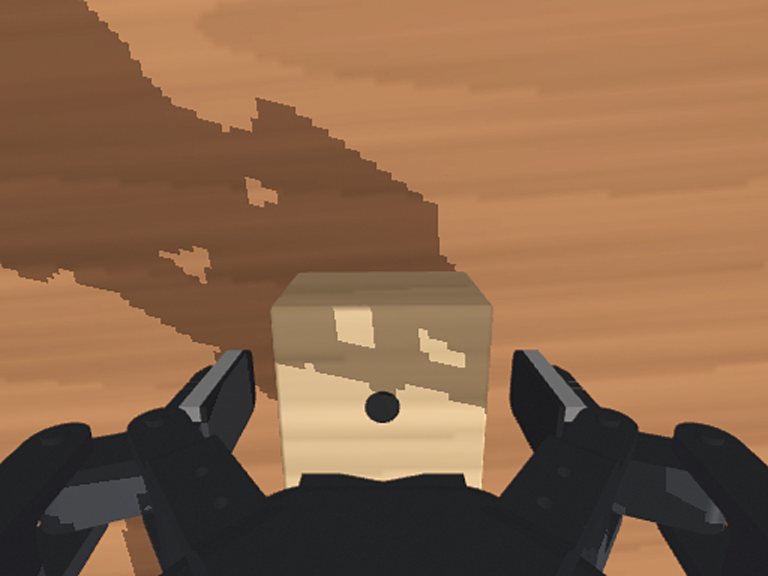

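Well aligned. Lower slightly and grip.

```bash

python3 -m pendant '[{"dr":[0.002,0,0.001],"offset":[0,0.35,0.05],"grip":8.5},{"dr":[0.002,0,0.001],"offset":[0,0.35,0.05],"grip":8.5},{"dr":[0.002,0,0.001],"offset":[0,0.35,0.05],"grip":5.5},{"dr":[0.002,0,0.001],"offset":[0,0.35,0.05],"grip":5.5},{"dr":[0.002,0,0.001],"offset":[0,0.35,0.05],"grip":5.5},{"dr":[0.002,0,0.001],"offset":[0,0.35,0.05],"grip":5.5},{"dr":[0.002,0,0.001],"offset":[0,0.35,0.05],"grip":5.5},{"dr":[0.002,0,0.001],"offset":[0,0.35,0.05],"grip":5.5}]' 30
python3 -c "
from h import *
inhand('w13.png',.04,(255,270))
plan([.43,0,.16],88)
plan([.735,-.229,.14],91)
"
```

```text
clock: 18.65
tool_pos: [0.3984, 0.2023, 0.0015]
tool_rot: [[0.081, -0.002, -0.997], [0.997, -0.0, 0.081], [-0.0, -1.0, 0.002]]
wrist_force: [-1.7, -0.1, 4.0]
opening: 0.0596
dot px [254.9 278.8] world [0.3985 0.2021 0.04  ] tool cm [-0.02 -3.85 -0.  ]
clock 18.70 pos [398.4 202.3   1.5] yaw 85.37 open 59.8mm F [-0.7 -1.6  5.7] q1 0.30 q6 -1.19
 offset cm [-19.92, -15.85, -4.75]  dr [-0.002, -0.0458, -0.0004]
clock 18.70 pos [398.4 202.3   1.5] yaw 85.37 open 59.8mm F [-0.7 -1.6  5.7] q1 0.30 q6 -1.19
 offset cm [-40.28, -13.9, -37.0]  dr [-0.002, -0.0982, -0.0004]
```

View pics/w13.png

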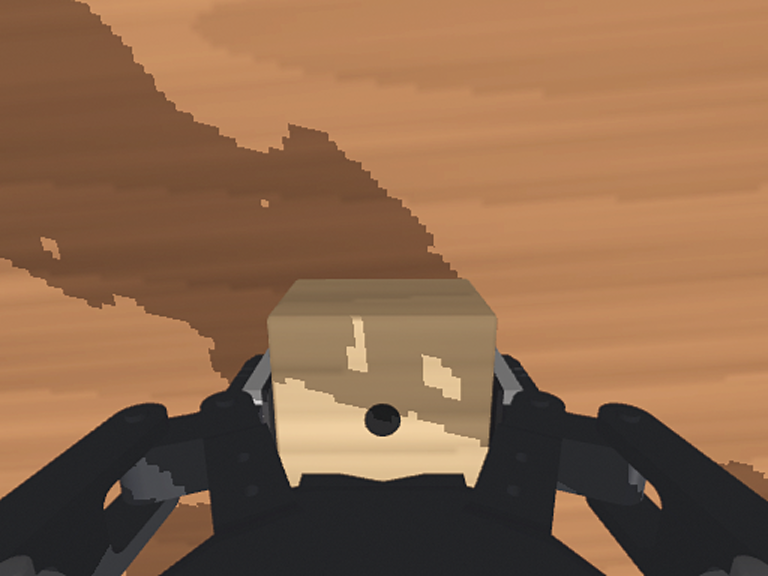

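```bash

python3 -m pendant '[{"dr":[0,0,0],"offset":[0,-5,0],"grip":5.5},{"dr":[0,0,0],"offset":[0,-10,0],"grip":5.5},{"dr":[0,0,0],"offset":[-2.5,-14,-2.3],"grip":5.5},{"dr":[0,0,0],"offset":[-6,-14,-5],"grip":5.5},{"dr":[0,-0.02,0],"offset":[-9.5,-14,-8.2],"grip":5.5},{"dr":[0,-0.04,0],"offset":[-13,-14,-11.5],"grip":5.5},{"dr":[0,-0.06,0],"offset":[-16.7,-14,-14.8],"grip":5.5},{"dr":[0,-0.08,0],"offset":[-20.4,-14,-18],"grip":5.5}]' 30
python3 -m pendant '[{"dr":[0,-0.02,0],"offset":[-3.6,0,-3.4],"grip":5.5},{"dr":[0,-0.02,0],"offset":[-7.2,0,-6.8],"grip":5.5},{"dr":[0,-0.02,0],"offset":[-10.8,0,-10.2],"grip":5.5},{"dr":[0,-0.02,0],"offset":[-14.4,0,-13],"grip":5.5},{"dr":[0,-0.02,0],"offset":[-17,0,-15],"grip":5.5},{"dr":[0,-0.02,0],"offset":[-18.4,0,-16],"grip":5.5},{"dr":[0,-0.02,0],"offset":[-18.4,0,-16],"grip":5.5}]' 30
python3 -c "
from h import *
plan([.725,-.229,.135],91)
"
```

```text
clock: 19.5
tool_pos: [0.5622, -0.0172, 0.1405]
tool_rot: [[0.0, -0.003, -1.0], [1.0, -0.0, 0.0], [-0.0, -1.0, 0.003]]
wrist_force: [1.0, 0.5, -0.7]
opening: 0.0595
clock: 20.2
tool_pos: [0.7214, -0.2021, 0.1384]
tool_rot: [[-0.017, -0.004, -1.0], [1.0, -0.0, -0.017], [-0.0, -1.0, 0.004]]
wrist_force: [-0.8, 0.1, -2.1]
opening: 0.0597
clock 20.20 pos [ 721.4 -202.1  138.4] yaw 90.95 open 59.7mm F [-0.8  0.1 -2.1] q1 -0.37 q6 -1.96
 offset cm [-2.7, 0.34, -0.31]  dr [-0.0042, -0.0009, -0.0]
```

```bash

python3 -m pendant '[{"dr":[-0.004,0,0],"offset":[-2.7,0.3,-0.4],"grip":5.5},{"dr":[-0.004,0,0],"offset":[-2.7,0.3,-0.4],"grip":5.5},{"dr":[-0.004,0,0],"offset":[-2.7,0.3,-0.4],"grip":5.5},{"dr":[-0.004,0,0],"offset":[-2.7,0.3,-0.4],"grip":5.5}]' 30
python3 -c "
from h import *
plan([.6620,-.2295,.0195],91)
p=state()['tool_pos']
inhand('w14.png',p[2]+.0385,(255,279))
dotscene(p+[0,0,.0385],'x12.png');dotscene(p+[0,0,.0385],'x13.png','side',3)
f=load('w1.npz');u=refine(f,*w2p(f,[.6615,-.2295,.018]),8);c=p2w(f,*u,.018);print(u,c,yawfit(f,c[:2],.018,.1))
crop(f,150,40,360,200,3.7,'w15.png')
plan([.6620,-.2295,.0195],91)
"
```

```text
clock: 20.6
tool_pos: [0.7257, -0.2251, 0.1377]
tool_rot: [[-0.02, 0.001, -1.0], [1.0, 0.0, -0.02], [0.0, -1.0, -0.001]]
wrist_force: [0.1, 0.7, -0.8]
opening: 0.0597
clock 20.60 pos [ 725.7 -225.1  137.7] yaw 91.16 open 59.7mm F [ 0.1  0.7 -0.8] q1 -0.40 q6 -1.99
 offset cm [-0.32, 11.81, 6.39]  dr [0.001, 0.0027, 0.0004]
dot px [254.9 279.3] world [ 0.7259 -0.2253  0.1762] tool cm [-0.02 -3.83 -0.01]
scene [142.93 147.18] pred [141.3  148.81] dot mm [ 719.8 -225.   176.2]
side [nan nan] pred [251.46 121.83] dot mm [nan nan nan]
(np.float64(250.21061831984818), np.float64(112.68909199880132)) [ 0.66044419 -0.23056549  0.018     ] [(81.3, 0.0), (81.1, 3.0), (81.1, 4.0), (80.7, 1.0)]
clock 20.75 pos [ 726.  -225.4  138.1] yaw 91.17 open 59.6mm F [-0.  -0.8 -0.5] q1 -0.40 q6 -1.99
 offset cm [-0.27, 11.85, 6.43]  dr [0.0018, 0.0029, -0.0003]h.py:21: RuntimeWarning: invalid value encountered in scalar divide
  return u0+(w*xx).sum()/w.sum(),v0+(w*yy).sum()/w.sum()
```

View pics/w15.png

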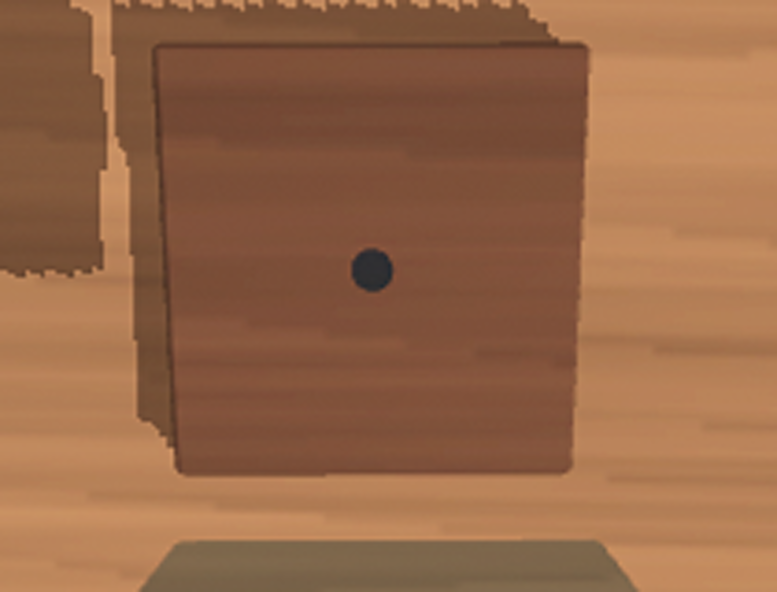

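View pics/x12.png

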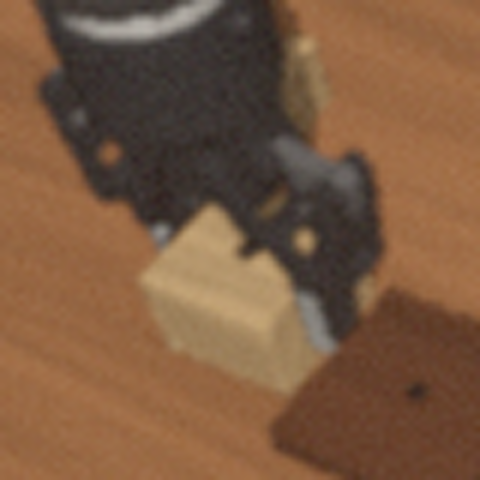

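View pics/x13.png

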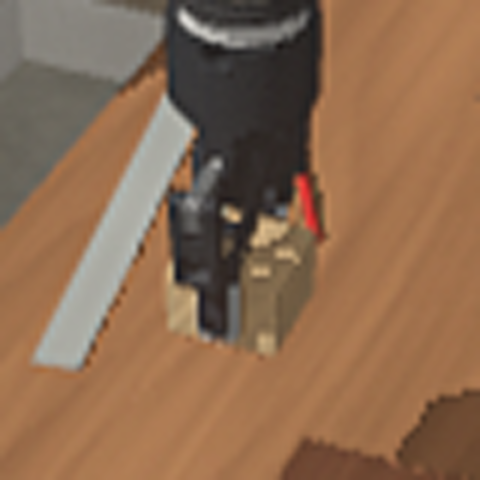

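```bash
python3 -c "
from h import *
f=load('w1.npz')
P=np.array([p2w(f,150+(x+.5)/3.7-.5,40+(y+.5)/3.7-.5,.018)[:2] for x,y in((155,45),(588,46),(572,471),(180,473))])
print(P,P.mean(0))
for i in range(4):
  d=P[(i+1)%4]-P[i];print(np.hypot(*d),(np.degrees(np.arctan2(d[1],d[0]))+45)%90-45)
z=.1762
Q=[p2w(f,150+(x+.5)/3.7-.5,40+(y+.5)/3.7-.5,z)[:2] for x,y in((180,542),(602,541))];d=Q[1]-Q[0];print(d,np.degrees(np.arctan2(d[1],d[0])))
"
```

```text
[[ 0.61215265 -0.28062566]
 [ 0.61026619 -0.18244458]
 [ 0.70809177 -0.17951717]
 [ 0.71066791 -0.27800307]] [ 0.66029463 -0.23014762]
0.098199199822659 1.1007530885767096
0.09786937173695585 1.7140551982144032
0.09851959581351293 1.4983730449397683
0.09855016400553461 1.5249159173603744
[-0.00100287  0.04293238] 91.33814862252463
```

```bash

python3 -m pendant '[{"dr":[0,-0.004,0],"offset":[-0.2,0,3.5],"grip":5.5},{"dr":[0,-0.004,0],"offset":[-0.35,2,6.5],"grip":5.5},{"dr":[0,-0.004,0],"offset":[-0.35,6,6.5],"grip":5.5},{"dr":[0,-0.004,0],"offset":[-0.35,9,6.5],"grip":5.5},{"dr":[0,-0.004,0],"offset":[-0.35,10.6,6.5],"grip":5.5},{"dr":[0,-0.004,0],"offset":[-0.35,10.6,6.5],"grip":5.5},{"dr":[0,-0.004,0],"offset":[-0.35,10.6,6.5],"grip":5.5},{"dr":[0,-0.004,0],"offset":[-0.35,10.6,6.5],"grip":5.5}]' 30
python3 -c "
from h import *
p=state()['tool_pos']
dotscene(p+[0,0,.0385],'x14.png');dotscene(p+[0,0,.0385],'x15.png','side',3)
plan([.6610,-.2301,.0195],91.4)
"
```

```text
clock: 21.55
tool_pos: [0.6626, -0.2318, 0.0338]
tool_rot: [[-0.023, 0.005, -1.0], [1.0, -0.002, -0.023], [-0.002, -1.0, -0.005]]
wrist_force: [0.7, 0.3, -0.1]
opening: 0.0596
scene [166.58 157.76] pred [164.59 159.48] dot mm [ 655.2 -230.7   72.3]h.py:21: RuntimeWarning: invalid value encountered in scalar divide
  return u0+(w*xx).sum()/w.sum(),v0+(w*yy).sum()/w.sum()
Traceback (most recent call last):
  File "h.py", line 48, in dotscene
    a=grab_frame(cam);x,y=w2p(a,p);u=refine(a,x,y,r);u=refine(a,*u,r)
                                                       ~~~~~~^^^^^^^^
  File "h.py", line 18, in refine
    g=f["image"].astype(float).sum(2);u0,v0=int(round(u)),int(round(v))
                                                ~~~~~^^^
ValueError: cannot convert float NaN to integer
```

View pics/x14.png

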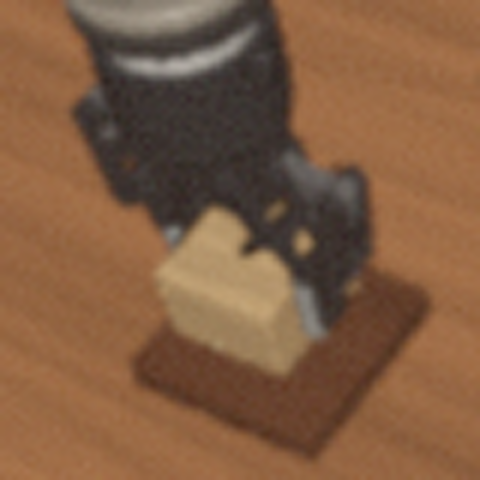

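```bash
python3 -c "
from h import *
plan([.6610,-.2301,.0205],91.4)
a=load('scene0.npz');print(p2w(a,165.1,159.6,.0723),p2w(a,164.59,159.48,.0723))
"
```

```text
clock 21.65 pos [ 662.2 -231.7   33.5] yaw 91.34 open 59.7mm F [-1.4 -0.9 -2. ] q1 -0.45 q6 -2.04
 offset cm [0.17, 1.3, 0.12]  dr [0.0044, -0.0011, -0.0018]
[ 0.66228436 -0.2303403   0.0723    ] [ 0.6625702  -0.23179976  0.0723    ]
```

```bash

python3 -m pendant '[{"dr":[0.004,0,-0.002],"offset":[0.2,0.7,0.08],"grip":5.5},{"dr":[0.004,0,-0.002],"offset":[0.2,1.25,0.08],"grip":5.5},{"dr":[0.004,0,-0.002],"offset":[0.2,1.25,0.08],"grip":5.5},{"dr":[0.004,0,-0.002],"offset":[0.2,1.25,0.08],"grip":5.5},{"dr":[0.004,0,-0.002],"offset":[0.2,1.25,0.08],"grip":5.5}]' 30
python3 -c "
from h import *
plan([.6614,-.2297,.0200],91.4)
a=grab_frame('scene');crop(a,140,130,200,190,10,'x16.png');crop(grab_frame('side'),230,120,310,190,8,'x17.png')
plan([.6614,-.2297,.0200],91.4)
p=state()['tool_pos']+[0,0,.0385];print(w2p(a,p),w2p(load('side0.npz'),p))
"
```

```text
clock: 22.15
tool_pos: [0.6606, -0.2292, 0.0193]
tool_rot: [[-0.023, -0.002, -1.0], [1.0, 0.002, -0.023], [0.002, -1.0, 0.002]]
wrist_force: [0.2, 1.7, 2.8]
opening: 0.0596
clock 22.15 pos [ 660.6 -229.2   19.3] yaw 91.33 open 59.6mm F [0.2 1.7 2.8] q1 -0.44 q6 -2.04
 offset cm [-0.05, -0.07, -0.08]  dr [-0.002, -0.0011, 0.0017]
clock 22.25 pos [ 660.6 -229.2   19.3] yaw 91.34 open 59.5mm F [-0.6  1.7  3.4] q1 -0.44 q6 -2.04
 offset cm [-0.05, -0.07, -0.08]  dr [-0.002, -0.0011, 0.0017]
[166.9590546  162.93642198] [270.43802569 156.36967262]
```

View pics/x16.png

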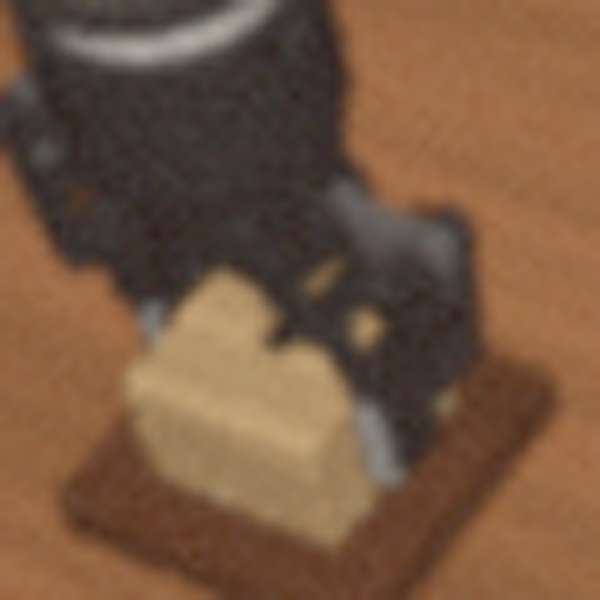

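View pics/x17.png

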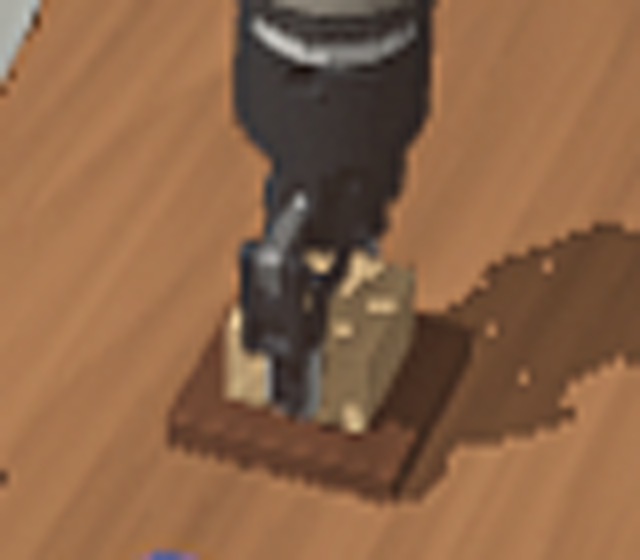

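```bash

python3 -m pendant '[{"dr":[-0.002,0,0.002],"offset":[-0.03,-0.08,-0.06],"grip":5.5},{"dr":[-0.002,0,0.002],"offset":[-0.03,-0.08,-0.06],"grip":5.5},{"dr":[-0.002,0,0.002],"offset":[-0.03,-0.05,-0.06],"grip":7},{"dr":[-0.002,0,0.002],"offset":[-0.03,-0.05,-0.06],"grip":8.5},{"dr":[-0.002,0,0.002],"offset":[-0.03,-0.05,-0.06],"grip":8.5},{"dr":[-0.002,0,0.002],"offset":[-0.03,-0.05,-0.06],"grip":8.5}]' 30
python3 -m pendant '[{"dr":[0,0,0],"offset":[0,-4,0],"grip":8.5},{"dr":[0,0,0],"offset":[0,-9,0],"grip":8.5},{"dr":[0,0,0],"offset":[0,-12,0],"grip":8.5},{"dr":[0,0,0],"offset":[0,-12,-4],"grip":8.5},{"dr":[0,0,0],"offset":[0,-12,-7],"grip":8.5},{"dr":[0,0,0],"offset":[0,-12,-7],"grip":8.5},{"dr":[0,0,0],"offset":[0,-12,-7],"grip":8.5}]' 30
python3 -c "
from h import *
f=grab_frame('wrist');np.savez('w1.npz',**f);crop(f,0,0,512,384,1.5,'w16.png');crop(f,150,20,360,180,3.7,'w17.png')
dotscene([.662,-.229,.058],'x18.png')
dotscene([.662,-.229,.058],'x19.png','side')
plan([.5315,-.4155,.13],91.4)
"
```

```text
clock: 22.85
tool_pos: [0.661, -0.2297, 0.0197]
tool_rot: [[-0.023, -0.0, -1.0], [1.0, -0.0, -0.023], [-0.0, -1.0, 0.0]]
wrist_force: [0.6, 0.3, -0.2]
opening: 0.0851
clock: 23.55
tool_pos: [0.7307, -0.2277, 0.1384]
tool_rot: [[-0.024, -0.002, -1.0], [1.0, 0.0, -0.024], [0.0, -1.0, 0.002]]
wrist_force: [0.2, 0.4, -0.0]
opening: 0.0851
scene [167.14 163.4 ] pred [166.69 163.26] dot mm [ 661.8 -227.6   58. ]
side [269.92 156.14] pred [270.01 156.24] dot mm [ 662.4 -229.3   58. ]
clock 23.70 pos [ 730.1 -228.3  139.8] yaw 91.30 open 84.8mm F [-0.3 -0.3  0.1] q1 -0.40 q6 -2.00
 offset cm [-18.27, 1.01, 20.28]  dr [-0.001, -0.0018, -0.0003]
```

View pics/w17.png

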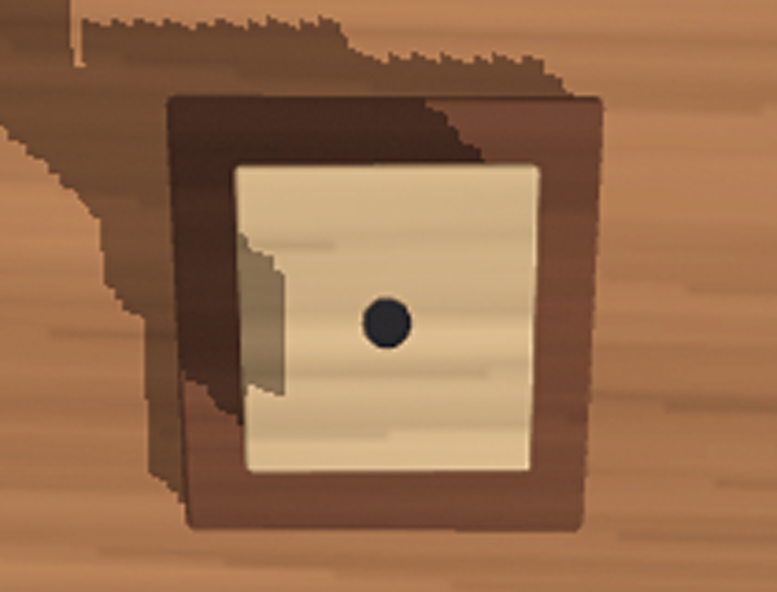

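View pics/x19.png

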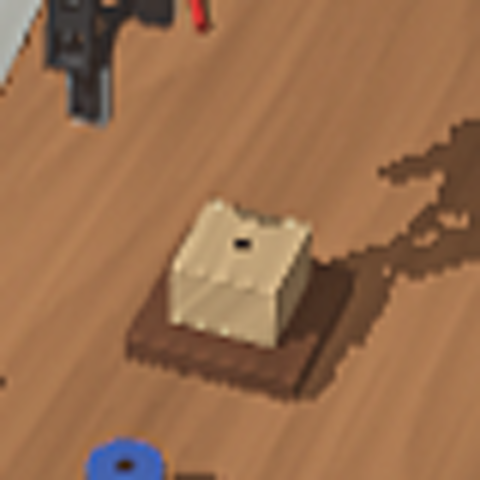

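```bash

python3 -m pendant '[{"dr":[0,0,0],"offset":[-3.4,0,3.6],"grip":8.5},{"dr":[0,-0.06,0],"offset":[-6.8,0,7.2],"grip":8.5},{"dr":[0,-0.134,0],"offset":[-10.2,0,11],"grip":8.5},{"dr":[0,-0.134,0],"offset":[-13.6,0,15],"grip":8.5},{"dr":[0,-0.134,0],"offset":[-17,0.5,18.5],"grip":8.5},{"dr":[0,-0.134,0],"offset":[-18.3,1,20.3],"grip":8.5},{"dr":[0,-0.134,0],"offset":[-18.3,1,20.3],"grip":8.5},{"dr":[0,-0.134,0],"offset":[-18.3,1,20.3],"grip":8.5}]' 30
python3 -m pendant '[{"dr":[0,0,0],"offset":[0,0,0],"grip":8.5},{"dr":[0,0,0],"offset":[0,0,0],"grip":8.5}]' 30
python3 -c "
from h import *
plan([.5308,-.4162,.002],99)
f=grab_frame('wrist');np.savez('w1.npz',**f);crop(f,0,0,512,384,1.5,'w18.png')
c=p2w(f,*refine(f,*w2p(f,[.5308,-.4162,.04]),8),.04);print(c,w2p(f,c),yawfit(f,c[:2],.04,.04))
crop(f,190,130,320,230,6,'w19.png')
"
```

```text
clock: 24.5
tool_pos: [0.5317, -0.4159, 0.1304]
tool_rot: [[-0.155, 0.0, -0.988], [0.988, -0.0, -0.155], [-0.0, -1.0, -0.0]]
wrist_force: [0.9, -0.6, 0.5]
opening: 0.0852
clock: 24.7
tool_pos: [0.5334, -0.4146, 0.1301]
tool_rot: [[-0.158, 0.0, -0.987], [0.987, -0.001, -0.158], [-0.001, -1.0, -0.0]]
wrist_force: [-0.1, -0.4, -1.0]
opening: 0.0848
clock 24.70 pos [ 533.4 -414.6  130.1] yaw 99.11 open 84.8mm F [-0.1 -0.4 -1. ] q1 -0.77 q6 -2.50
 offset cm [-0.11, 12.81, 0.28]  dr [0.0001, 0.002, -0.0007]
[ 0.52998519 -0.41744063  0.04      ] [252.20534074 188.6557454 ] [(186.0, 8.0), (186.0, 7.0), (185.9, 6.0), (185.6, 9.0)]
```

View pics/w18.png

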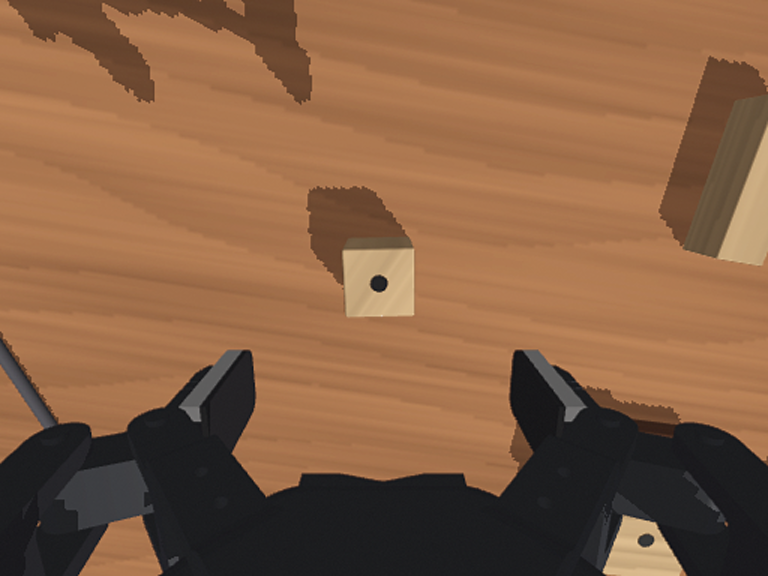

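View pics/w19.png

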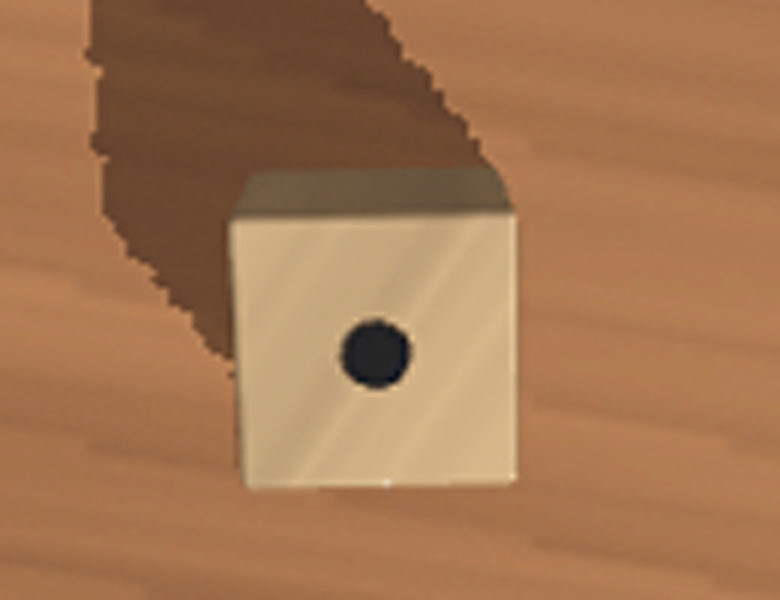

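```bash
python3 -c "
from h import *
f=load('w1.npz')
P=np.array([p2w(f,190+(x+.5)/6-.5,130+(y+.5)/6-.5,.04)[:2] for x,y in((230,219),(517,212),(517,480),(245,487))])
print(P,P.mean(0))
for i in range(4):
  d=P[(i+1)%4]-P[i];print(np.hypot(*d),(np.degrees(np.arctan2(d[1],d[0]))+45)%90-45)
s=state();T=f['world_from_camera'];print(np.degrees(np.arctan2(T[1,0],T[0,0])))
"
```

```text
[[ 0.51413922 -0.440241  ]
 [ 0.50689172 -0.40148243]
 [ 0.5451574  -0.39453708]
 [ 0.55242332 -0.43285194]] [ 0.52965292 -0.41727811]
0.039430362635833424 10.591470189122049
0.038890867117779324 10.287378221923483
0.03899771170241469 10.737903563538211
0.03899064457609313 10.924116599479532
99.17177333365505
```

```bash

python3 -m pendant '[{"dr":[0,-0.026,0],"offset":[-0.18,5,0.34],"grip":7.5},{"dr":[0,-0.026,0],"offset":[-0.18,9.5,0.34],"grip":7.5},{"dr":[0,-0.026,0],"offset":[-0.18,11.5,0.34],"grip":7.5},{"dr":[0,-0.026,0],"offset":[-0.18,12.5,0.34],"grip":7.5},{"dr":[0,-0.026,0],"offset":[-0.18,12.5,0.34],"grip":7.5},{"dr":[0,-0.026,0],"offset":[-0.18,12.5,0.34],"grip":7.5},{"dr":[0,-0.026,0],"offset":[-0.18,12.5,0.34],"grip":7.5}]' 30
python3 -c "
from h import *
plan([.5303,-.4169,.003],100.6)
inhand('w20.png',.04,(255,266))
plan([.5303,-.4169,.003],100.6)
"
```

```text
clock: 25.45
tool_pos: [0.5303, -0.4188, 0.0068]
tool_rot: [[-0.183, 0.002, -0.983], [0.983, -0.003, -0.183], [-0.003, -1.0, -0.002]]
wrist_force: [-0.0, 0.7, 0.4]
opening: 0.0755
clock 25.45 pos [ 530.3 -418.8    6.8] yaw 100.52 open 75.5mm F [-0.   0.7  0.4] q1 -0.78 q6 -2.54
 offset cm [0.18, 0.38, -0.04]  dr [0.0016, -0.0014, -0.0032]
dot px [258.1 272.1] world [ 0.5301 -0.4175  0.04  ] tool cm [ 0.12 -3.34 -0.03]
clock 25.50 pos [ 530.1 -418.8    6.6] yaw 100.51 open 75.2mm F [ 0.4 -0.2 -0.4] q1 -0.78 q6 -2.54
 offset cm [0.18, 0.36, -0.06]  dr [0.0014, -0.0016, -0.003]
```

View pics/w20.png

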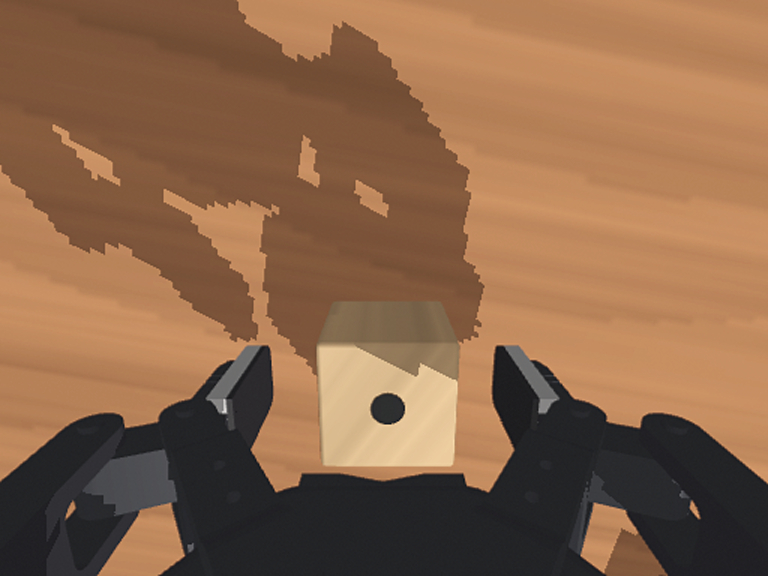

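```bash

python3 -m pendant '[{"dr":[0.001,0,-0.003],"offset":[0.17,0.3,-0.04],"grip":7.5},{"dr":[0.001,0,-0.003],"offset":[0.17,0.3,-0.04],"grip":7.5},{"dr":[0.001,0,-0.003],"offset":[0.17,0.3,-0.04],"grip":6.5},{"dr":[0.001,0,-0.003],"offset":[0.17,0.3,-0.04],"grip":3.5},{"dr":[0.001,0,-0.003],"offset":[0.17,0.3,-0.04],"grip":3.5},{"dr":[0.001,0,-0.003],"offset":[0.17,0.3,-0.04],"grip":3.5},{"dr":[0.001,0,-0.003],"offset":[0.17,0.3,-0.04],"grip":3.5},{"dr":[0.001,0,-0.003],"offset":[0.17,0.3,-0.04],"grip":3.5}]' 30
python3 -c "
from h import *
inhand('w21.png',.04,(255,277))
plan([.725,-.2285,.17],91.4)
"
```

```text
clock: 26.3
tool_pos: [0.5293, -0.4164, 0.0019]
tool_rot: [[-0.182, -0.002, -0.983], [0.983, 0.002, -0.182], [0.002, -1.0, 0.001]]
wrist_force: [0.9, -0.1, 1.5]
opening: 0.0394
dot px [254.8 279.4] world [ 0.5299 -0.4165  0.04  ] tool cm [-0.02 -3.81 -0.05]
clock 26.35 pos [ 529.3 -416.4    1.9] yaw 100.50 open 39.5mm F [-0.3 -0.   0.6] q1 -0.78 q6 -2.53
 offset cm [14.95, -16.8, -22.64]  dr [-0.0014, 0.1588, 0.0023]
```

View pics/w21.png

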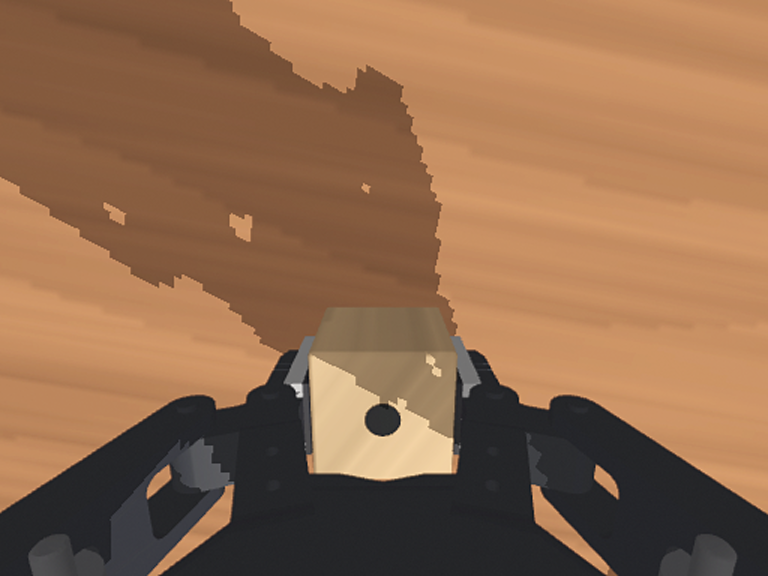

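```bash

python3 -m pendant '[{"dr":[0,0,0],"offset":[0,-5,0],"grip":3.5},{"dr":[0,0,0],"offset":[0,-10,0],"grip":3.5},{"dr":[0,0.04,0],"offset":[2,-14.5,-3],"grip":3.5},{"dr":[0,0.08,0],"offset":[4.5,-16.8,-7],"grip":3.5},{"dr":[0,0.12,0],"offset":[7.2,-16.8,-11],"grip":3.5},{"dr":[0,0.159,0],"offset":[10,-16.8,-15],"grip":3.5},{"dr":[0,0.159,0],"offset":[12.7,-16.8,-19],"grip":3.5},{"dr":[0,0.159,0],"offset":[15,-16.8,-22.6],"grip":3.5}]' 30
python3 -m pendant '[{"dr":[0,0,0],"offset":[0,0,0],"grip":3.5},{"dr":[0,0,0],"offset":[0,0,0],"grip":3.5},{"dr":[0,0,0],"offset":[0,0,0],"grip":3.5},{"dr":[0,0,0],"offset":[0,0,0],"grip":3.5}]' 30
python3 -c "
from h import *
plan([.6607,-.2296,.07],91.4)
p=state()['tool_pos']
inhand('w22.png',p[2]+.0381,(255,279))
f=load('w1.npz');u=refine(f,*w2p(f,[.661,-.2297,.058]),8);print(u,p2w(f,*u,.058))
plan([.6607,-.2296,.07],91.4)
"
```

```text
clock: 27.15
tool_pos: [0.7256, -0.2258, 0.1697]
tool_rot: [[-0.025, -0.002, -1.0], [1.0, 0.003, -0.025], [0.003, -1.0, 0.002]]
wrist_force: [0.0, -0.8, -1.4]
opening: 0.0397
clock: 27.55
tool_pos: [0.7236, -0.2296, 0.17]
tool_rot: [[-0.022, -0.002, -1.0], [1.0, 0.002, -0.022], [0.002, -1.0, 0.002]]
wrist_force: [-0.3, 0.6, 0.4]
opening: 0.0397
clock 27.55 pos [ 723.6 -229.6  170. ] yaw 91.27 open 39.7mm F [-0.3  0.6  0.4] q1 -0.41 q6 -2.00
 offset cm [0.11, 10.01, 6.26]  dr [-0.0022, -0.0023, 0.0023]
dot px [254.8 278.9] world [ 0.724  -0.2299  0.2081] tool cm [-0.02 -3.79 -0.03]
(np.float64(255.87455248460546), np.float64(116.24066065205976)) [ 0.66079932 -0.22991451  0.058     ]
clock 27.60 pos [ 723.7 -229.6  170.2] yaw 91.26 open 39.7mm F [ 0.4 -0.2 -0.7] q1 -0.41 q6 -2.00
 offset cm [0.12, 10.03, 6.28]  dr [-0.0019, -0.0024, 0.0022]
```

View pics/w22.png

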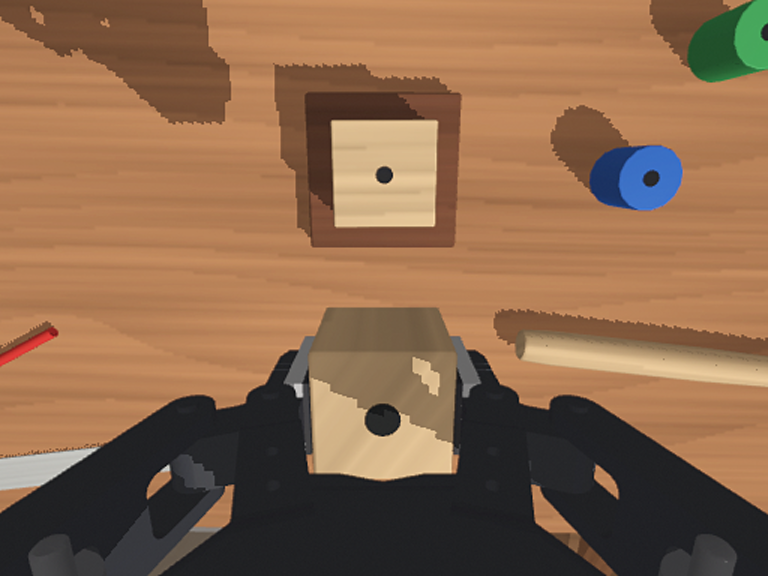

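```bash

python3 -m pendant '[{"dr":[-0.002,-0.002,0.002],"offset":[0.1,0,3.5],"grip":3.5},{"dr":[-0.002,-0.002,0.002],"offset":[0.1,3,6.28],"grip":3.5},{"dr":[-0.002,-0.002,0.002],"offset":[0.1,7,6.28],"grip":3.5},{"dr":[-0.002,-0.002,0.002],"offset":[0.1,9.5,6.28],"grip":3.5},{"dr":[-0.002,-0.002,0.002],"offset":[0.1,9.7,6.28],"grip":3.5},{"dr":[-0.002,-0.002,0.002],"offset":[0.1,9.7,6.28],"grip":3.5},{"dr":[-0.002,-0.002,0.002],"offset":[0.1,9.7,6.28],"grip":3.5},{"dr":[-0.002,-0.002,0.002],"offset":[0.1,9.7,6.28],"grip":3.5}]' 30
python3 -c "
from h import *
plan([.6607,-.2297,.0605],91.4)
"
```

```text
clock: 28.4
tool_pos: [0.6625, -0.2289, 0.0751]
tool_rot: [[-0.026, 0.003, -1.0], [1.0, -0.001, -0.026], [-0.001, -1.0, -0.003]]
wrist_force: [0.2, -0.4, 0.7]
opening: 0.0397
clock 28.40 pos [ 662.5 -228.9   75.1] yaw 91.49 open 39.7mm F [ 0.2 -0.4  0.7] q1 -0.44 q6 -2.04
 offset cm [-0.07, 1.46, 0.19]  dr [0.0034, 0.0016, -0.0012]
```

```bash

python3 -m pendant '[{"dr":[0.002,0.001,-0.001],"offset":[-0.06,0.7,0.1],"grip":3.5},{"dr":[0.002,0.001,-0.001],"offset":[-0.06,1.1,0.1],"grip":3.5},{"dr":[0.002,0.001,-0.001],"offset":[-0.06,1.1,0.1],"grip":3.5},{"dr":[0.002,0.001,-0.001],"offset":[-0.06,1.1,0.1],"grip":3.5},{"dr":[0.002,0.001,-0.001],"offset":[-0.06,1.1,0.1],"grip":3.5}]' 30
python3 -c "
from h import *
plan([.6607,-.2297,.0600],91.4)
dotscene(state()['tool_pos']+[0,0,.038],'x20.png')
plan([.6607,-.2297,.0600],91.4)
"
```

```text
clock: 28.9
tool_pos: [0.6606, -0.2289, 0.062]
tool_rot: [[-0.025, -0.002, -1.0], [1.0, 0.001, -0.025], [0.001, -1.0, 0.002]]
wrist_force: [-0.3, -0.8, -0.1]
opening: 0.0397
clock 28.90 pos [ 660.6 -228.9   62. ] yaw 91.45 open 39.7mm F [-0.3 -0.8 -0.1] q1 -0.44 q6 -2.04
 offset cm [-0.08, 0.2, -0.01]  dr [-0.0017, 0.0008, 0.0015]
scene [164. 149.] pred [163.71 152.24] dot mm [ 651.  -235.1  100. ]
clock 28.95 pos [ 660.6 -228.9   62.1] yaw 91.45 open 39.8mm F [-0.2  0.4  0.1] q1 -0.44 q6 -2.04
 offset cm [-0.08, 0.21, -0.01]  dr [-0.0016, 0.0008, 0.0013]
```

View pics/x20.png

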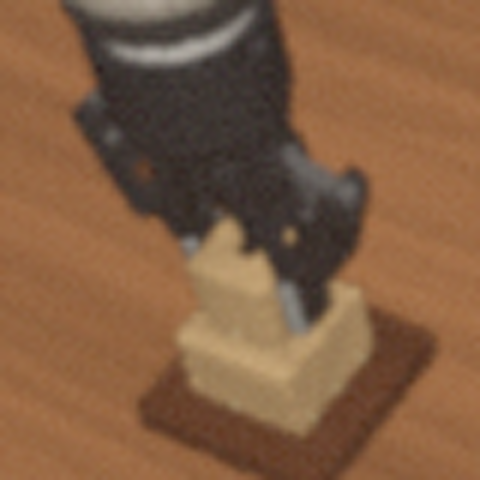

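```bash

python3 -m pendant '[{"dr":[-0.0015,0.001,0.001],"offset":[-0.08,0.1,0],"grip":3.5},{"dr":[-0.0015,0.001,0.001],"offset":[-0.08,0.18,0],"grip":3.5},{"dr":[-0.0015,0.001,0.001],"offset":[-0.08,0.22,0],"grip":3.5},{"dr":[-0.0015,0.001,0.001],"offset":[-0.08,0.22,0],"grip":3.5}]' 30
python3 -c "
from h import *
plan([.6607,-.2297,.0600],91.4)"
```

```text
clock: 29.35
tool_pos: [0.6605, -0.2298, 0.0599]
tool_rot: [[-0.024, -0.0, -1.0], [1.0, 0.0, -0.024], [0.0, -1.0, 0.0]]
wrist_force: [-0.5, 0.0, 0.9]
opening: 0.0398
clock 29.35 pos [ 660.5 -229.8   59.9] yaw 91.39 open 39.8mm F [-0.5  0.   0.9] q1 -0.44 q6 -2.04
 offset cm [0.01, -0.01, -0.02]  dr [-0.0003, -0.0002, 0.0003]
```

Spot on; release and retreat clear of both stacks.

```bash

python3 -m pendant '[{"dr":[0,0,0],"offset":[0,0,0],"grip":5},{"dr":[0,0,0],"offset":[0,0,0],"grip":6},{"dr":[0,0,0],"offset":[0,0,0],"grip":7},{"dr":[0,0,0],"offset":[0,0,0],"grip":7},{"dr":[0,0,0],"offset":[0,0,0],"grip":7}]' 30
python3 -m pendant '[{"dr":[0,0,0],"offset":[0,-3,0],"grip":7},{"dr":[0,0,0],"offset":[0,-8,0],"grip":7},{"dr":[0,0,0],"offset":[0,-11,0],"grip":7},{"dr":[0,0,0],"offset":[0,-11,-4],"grip":7},{"dr":[0,0,0],"offset":[0,-11,-7],"grip":7},{"dr":[0,0,0],"offset":[0,-11,-7],"grip":7},{"dr":[0,0,0],"offset":[0,-11,-7],"grip":7}]' 30
python3 -c "
from h import *
f=grab_frame('wrist');np.savez('w1.npz',**f);crop(f,150,0,360,160,3.7,'w23.png')
dotscene([.662,-.229,.098],'x21.png','side')
plan([.45,0,.25],91.4)
"
```

```text
clock: 29.85
tool_pos: [0.6605, -0.2297, 0.0597]
tool_rot: [[-0.024, -0.0, -1.0], [1.0, 0.0, -0.024], [0.0, -1.0, 0.0]]
wrist_force: [-0.4, 0.1, -0.8]
opening: 0.0701
clock: 30.55
tool_pos: [0.7303, -0.2278, 0.1684]
tool_rot: [[-0.025, -0.002, -1.0], [1.0, 0.001, -0.025], [0.001, -1.0, 0.002]]
wrist_force: [-0.9, 0.7, -0.6]
opening: 0.0698
side [270.2  146.24] pred [270.43 146.42] dot mm [ 663.  -229.6   98. ]
clock 30.65 pos [ 729.7 -228.2  169.6] yaw 91.37 open 70.3mm F [-0.9 -0.4  0.1] q1 -0.40 q6 -2.00
 offset cm [23.49, -7.99, 27.43]  dr [-0.0013, -0.0005, 0.0006]
```

View pics/w23.png

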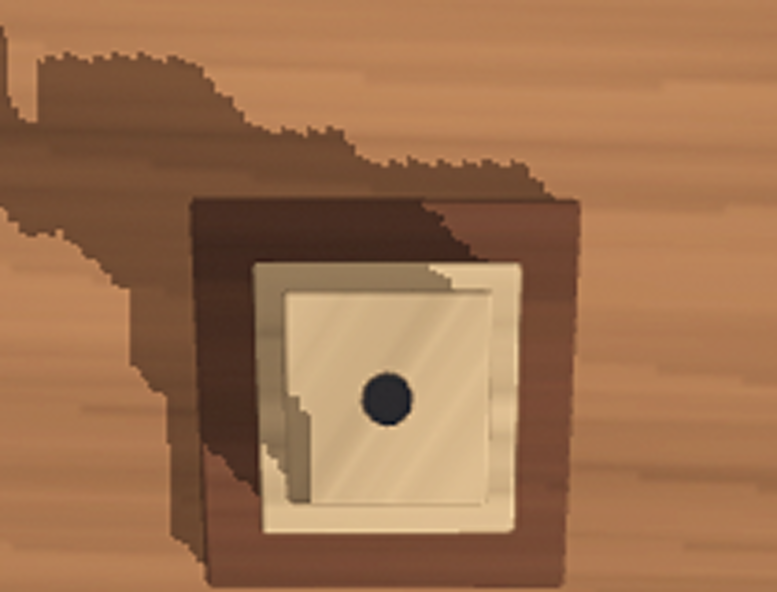

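```bash

python3 -m pendant '[{"dr":[0,0,0],"offset":[0,-4,0],"grip":7},{"dr":[0,0,0],"offset":[3,-8,3],"grip":7},{"dr":[0,0,0],"offset":[6,-8,7],"grip":7},{"dr":[0,0,0],"offset":[9,-8,11],"grip":7},{"dr":[0,0,0],"offset":[12,-8,15],"grip":7},{"dr":[0,0,0],"offset":[16,-8,19],"grip":7},{"dr":[0,0,0],"offset":[20,-8,23],"grip":7},{"dr":[0,0,0],"offset":[23.5,-8,27.4],"grip":7}]' 30
python3 -m pendant '[{"dr":[0,0,0],"offset":[0,0,0],"grip":7},{"dr":[0,0,0],"offset":[0,0,0],"grip":7},{"dr":[0,0,0],"offset":[0,0,0],"grip":7}]' 30
python3 -c "
from h import *
for p,t in(([.5397,.407,.098],'r'),([.662,-.229,.098],'s')):
    dotscene(p,'e1%s.png'%t);dotscene(p,'e2%s.png'%t,'side')
crop(grab_frame('scene'),0,0,512,384,1.5,'end.png')
"
```

```text
clock: 31.45
tool_pos: [0.468, -0.0147, 0.2504]
tool_rot: [[-0.023, 0.001, -1.0], [1.0, 0.0, -0.023], [0.0, -1.0, -0.001]]
wrist_force: [1.8, 1.0, 0.8]
opening: 0.0698
clock: 31.75
tool_pos: [0.4714, -0.0165, 0.2506]
tool_rot: [[-0.024, 0.002, -1.0], [1.0, -0.0, -0.024], [-0.0, -1.0, -0.002]]
wrist_force: [-0.4, -0.5, -0.1]
opening: 0.0696
scene [423.36 214.17] pred [423.34 214.14] dot mm [539.8 407.   98. ]
side [216.88 329.23] pred [217.17 329.54] dot mm [540.6 406.6  98. ]
scene [163.98 153.29] pred [163.51 153.1 ] dot mm [ 662.  -227.5   98. ]
side [270.2  146.24] pred [270.43 146.42] dot mm [ 663.  -229.5   98. ]
```

View pics/end.png

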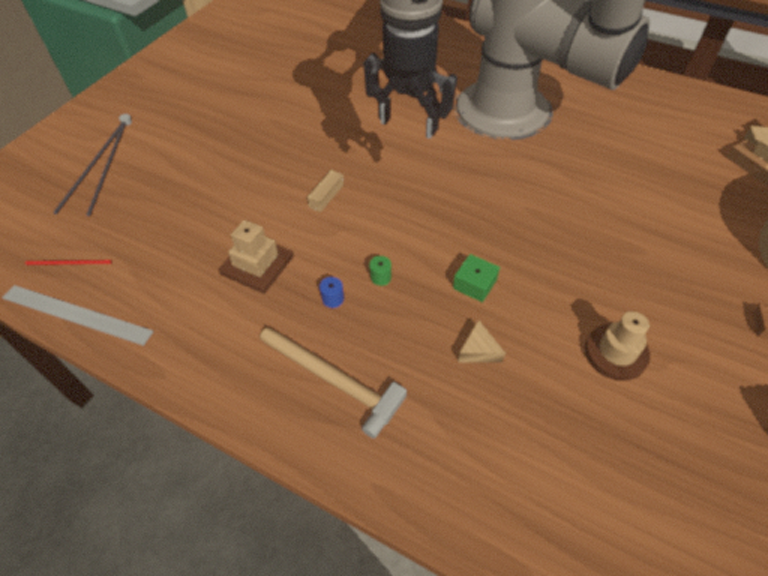

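```bash
python3 -c "
from workcell import ctrl
print(ctrl.job_done())"
```

```text
the job is handed in; nothing more can be done
None
```

Both lamp feet are stacked, released and handed in at about 32 s, and the arm ended well clear of everything. On the round plinth the large round block went down first, then the small one. The square plinth was done the same way, after the round one. I never touched the offcuts, the hammer or the blue and green look-alikes, and in the last scene picture they lie where they were.

My last checks compared the bore dots seen by the scene and side cameras against the plinth dots:

| Block | Offset from the plinth's bore | Note |
|---|---|---|
| Large round | 1.0 to 1.6 mm, in +x | Scene, side and wrist cameras all showed the offset; I left it |
| Small round | 0.1 mm (scene), 0.7 mm (side) | |
| Large square | About 0.4 to 0.5 mm | |
| Small square | About 0.3 mm (scene), 0.8 mm (side) | |

- **Alignment:** the square plinth measured about 1.45° from the world axes and the jaws were at about 91.4° when they let go. The wrist picture shows the square edges parallel.
- **Failed or disagreeing readings:** while the gripper held a block, some scene and side dot readings were hidden by a finger and gave wrong or no values. I ignored those and used the wrist camera and arm position instead. The wrist camera also read 1 to 2 mm different from the other two, which is within the stated calibration.

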